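# Set a stepped shaft up on V-blocks for inspection

### The job

Set the stepped shaft up for checking on the dark inspection plate: stand the wide V-block centred on the pad next to the upright end stop and the narrow V-block centred on the other pad, both with their grooves running along the plate, and stand the small screw jack on the plate midway between them. Then take the shaft from its wooden cradle and lay it level in both grooves, over the jack, thick end towards the end stop and the step in its diameter midway between the two blocks.

Things in the scene. Friction and masses are not known exactly. Their poses are not given: they have to be found in the camera images.
- plate: Fixed dark cast-iron plate, 130 mm (its x) by 350 mm (its y), 12 mm thick. Origin: centre of the underside, so its top lies 12 mm above. A bright flat disc of 40 mm diameter, flush with the top, marks its centre, where the jack goes. The pads lie along its y axis. Its yaw is within 0.2 rad of the world axes; it may be on either side of the table.
- pad_a: Bright steel pad fixed on the plate, 72 mm (plate x) by 48 mm (plate y), 2 mm thick, centred 65 mm from the plate's centre towards the plate's +y. Origin: centre of its underside, 12 mm above the table; its top, where a V-block stands, is 14 mm above the table.
- pad_b: The second pad, alike, 65 mm from the plate's centre towards the plate's -y.
- stop: End stop fixed on the plate beyond one of the pads: a dark steel upright, 50 mm (plate x) by 14 mm thick and 65 mm high, on a 70 by 24 mm foot. Origin: centre of its underside, on top of the plate, 155 mm from the plate's centre towards +y or -y of the plate (it differs from start to start). At the plate's other end is only a low brass foot, 26 mm wide and 16 mm high.
- wide_mid (a point): Middle of the loose wide V-block (half-way up): bright metal, 36 mm long along its groove (its x), 60 mm wide (its y), 54 mm high (its z); this point is 27 mm above its underside. A 90-degree groove 40 mm wide and 20 mm deep runs along x through its top; the two flat end faces, 36 mm apart along x, are solid across the full width up to 34 mm height. About 0.3 kg. Starts upright.
- narrow_mid (a point): Middle of the loose narrow V-block (half-way up): same kind, 36 mm along its groove (its x), 44 mm wide (its y), 55.5 mm high; this point is 27.75 mm above its underside. Groove 26 mm wide and 13 mm deep along x; end faces 36 mm apart, solid up to 42.5 mm height. About 0.23 kg. It stands upright at the start.
- jack_mid (a point): Middle of the loose screw jack (half-way up), an upright dark steel cylinder of 32 mm diameter up to 30 mm height, then a neck and a bright cap of 24 mm diameter; 37 mm high in all; this point is 18.5 mm above its underside. About 0.18 kg.
- shaft_mid (a point): Axis point at mid-length (step) of the loose 230 mm shaft; x along it: -x half 32 mm diameter (thick end), +x half 20 mm. 0.34 kg, balance point 25 mm to the thick side. Starts level, axis 50 mm up, thin end away from the robot, in a fixed wooden cradle: supports 71-89 mm either side of this point, 12 mm high board between. In the V-blocks its axis is 70.6 mm up, 5.6 mm clear of the jack.

How it is judged:
By the outcome, as a careful person would: the job done as asked, in the order asked, and still so for the second after the job is handed in, with the robot touching nothing.
It also fails if it takes over 120 s, if anything falls off the work surface, if the arm or the gripper's body presses on something with over 40 N, if the wrist force passes 120 N, or if a joint passes its speed limit or range.

### The arm

A 6-joint arm with a two-finger parallel gripper is mounted at the origin on the work surface. World frame = base frame: x ahead of the robot, y to its left, z up, the work surface at z = 0. Lengths are in m, angles in rad, forces in N, time in s.
With the tool pointing down it reaches from about 0.35 to 0.975 m from the base axis. Payload 4.9 kg.
Tool frame: the origin (TCP) lies at the very end of the fingers, on their centre line; the grasp point (between the pads) lies 19 mm behind it (manip.hold_point_z is the distance from the TCP to the grasp point, in m); z points along the fingers, x is the direction in which the jaws open and shut, and the axes are right-handed (so a half turn about z gives the same grasp; the last joint's range is limited). The gripper opens to 85 mm and grips with 20 to 120 N. Pads are 22 mm wide; open, the fingers measure 114 mm over their backs; the gripper's body (76 mm by 85 mm) begins 54 mm behind the grasp point. The pads swing forward as they close: fully open they stand 13 mm farther back than shut.
Start: joints at [1.155, 0.053, 1.613, -0, 1.476, -0.119], TCP at [0.183, 0.598, 0.231] pointing down, gripper open.
Joint ranges: [-3.01, 3.01], [-1.01, 2.22], [0.06, 2.58], [-1.02, 4.17], [0.09, 2.62], [-3.14, 3.14]. Speed limits (rad/s): [2.57, 2.57, 3.14, 3.14, 3.14, 3.14].

### API

Orientations are given as a unit quaternion [w, x, y, z].
In Python, from plant import manip gives the robot as it stands.
- The arm moves only by the shell command python3 -m handwheel 'ROWS' [OPENING]. ROWS is JSON, a list of rows, each an object of numbers: "dx", "dy", "dz": the shift along the tool's x, y, z in m; "ax", "ay", "az": the turn, a rotation vector about the tool's x, y, z in rad. In form: [{"dx": .., "dy": .., "dz": .., "ax": .., "ay": .., "az": ..}, ...]. A call has 1 to 5 rows; each row is the pose to reach, as a shift and turn from the pose commanded when the call began, along the tool's axes at that moment; what a row does not reach only later rows make up. A row lasts 1/8 s, in which the tool goes at most 62.5 mm and 10.7 degrees, less where a joint would pass 70% of its speed; a pose out of reach is approached as far as the arm can. A call with a gripper value outside its range is refused whole. OPENING is the closure in counts, from 0 (fully open) to 255 (shut), set as the call begins (- or left out, the last holds). The fingers move at their own pace and stop on an object; the grip force is fixed at half the most. Time passes only in rows, so rows that repeat a pose let the fingers close. It gives the time, the measured TCP pose, the force and the opening at its end, in the units of the state.
- manip.state(): the state, without advancing time (a new reading comes with each control period).
- manip.grab_frame(name): name is "scene" or "top" or "wrist"; returns a dict with "image" (400x640x3 uint8, blue, green, red), "z_map" (400x640 float32, m along the optical axis (not along the pixel's ray), 0 where there is no reading), "K" (3x3 intrinsics, pixels), "xyz" and "rotation" of the camera in the world. Camera axes: x right, y up, looking along -z (the intrinsics and any distortion apply to the point x, -y, -z); pixel columns grow to the right and rows downward; lengths in m; the calibration is good to about 2 mm. The wrist camera is an equidistant fisheye: a pixel r from the principal point sees the ray r / f radians off the axis. A picture is of the moment at which its call begins.
- manip.job_done(): hands the job in, once; it reports no verdict.
The state is a dict: "time": time; "joint_pos": joint angles; "joint_vel": joint speeds; "joint_efforts": joint torques, N m; "tool_pos": TCP position; "tool_rot": TCP orientation; "contact_force": force on the tool from outside, world axes, zero at the start; "ft_torque": the same for the moment, N m; "gripper_width": opening from 0.0 (shut) to 1.0 (fully open).
Only numpy, scipy, OpenCV 4.12 (cv2) and the standard library are available. Lean on these libraries where they do the work, as an engineer would, in place of code of your own. Each camera call takes 0.05 s, during which the arm holds its last target.

## Working session

There is one attempt and no reset: what is moved stays moved. The work goes in short steps, Python scripts to look and compute and a shell command to move; the robot and the scene stay as the last step left them, time stands still between calls to the robot, and variables do not carry over. Pictures are saved under pics/ and viewed, and the job is handed in when it is done.

```bash
ls; mkdir -p pics
python3 - <<'E'
from plant import manip
import cv2,numpy as np
print(manip.state(), manip.hold_point_z)
for n in ("scene","top","wrist"):
    f=manip.grab_frame(n); cv2.imwrite(f"pics/{n}0.png",f["image"]); print(n,f["K"],f["xyz"],f["rotation"],[k for k in f])
    np.savez(f"pics/{n}0.npz",**f)
E
```

```text
pics
{'time': 0.0, 'joint_pos': array([ 1.15501063e+00,  5.33316292e-02,  1.61428495e+00, -1.33251653e-06,
        1.47599928e+00, -1.19016351e-01]), 'joint_vel': array([ 5.82011743e-05, -2.05667534e-04, -3.42359126e-04,  3.88566811e-04,
       -1.01266607e-04,  9.53793708e-04]), 'joint_efforts': array([-2.43578106e-04, -3.93684947e+01, -3.70177639e+01, -1.01689232e-04,
        6.94522445e-03,  1.15445249e-05]), 'tool_pos': array([0.1825282 , 0.59710581, 0.23008407]), 'tool_rot': array([ 5.01462439e-04,  8.03875258e-01,  5.94797064e-01, -8.78565240e-04]), 'contact_force': array([-0.34543294,  0.37836458,  0.64575515]), 'ft_torque': array([ 0.04676225, -0.0582771 ,  0.05148771]), 'gripper_width': 1.0037707380605558} 0.0187
scene [[520.21653428   0.         311.66165974]
 [  0.         520.21653428 202.68236592]
 [  0.           0.           1.        ]] [ 1.29735964 -0.31810514  0.94091894] [0.76804183 0.30583469 0.20562427 0.52373232] ['image', 'z_map', 'K', 'xyz', 'rotation']
top [[391.03787706   0.         321.3254742 ]
 [  0.         391.03787706 194.04054377]
 [  0.           0.           1.        ]] [0.38216431 0.00399033 0.95470457] [-0.69731227 -0.04302731  0.05847171  0.71308156] ['image', 'z_map', 'K', 'xyz', 'rotation']
wrist [[309.70691629   0.         323.2251619 ]
 [  0.         309.70691629 198.85263163]
 [  0.           0.           1.        ]] [0.1103526  0.61894249 0.37306918] [ 0.79486989 -0.12116035 -0.08836109  0.58795778] ['image', 'z_map', 'K', 'xyz', 'rotation']
```

View pics/top0.png

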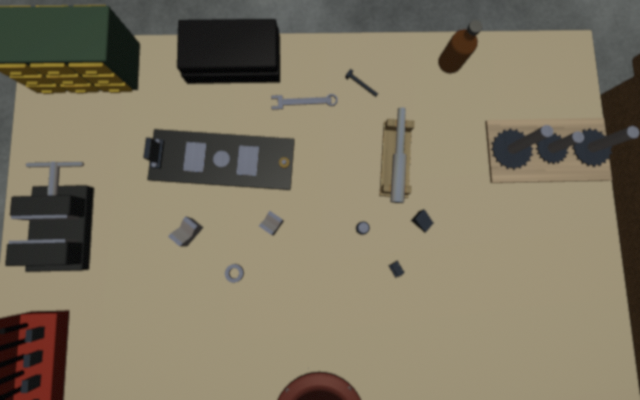

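View pics/scene0.png

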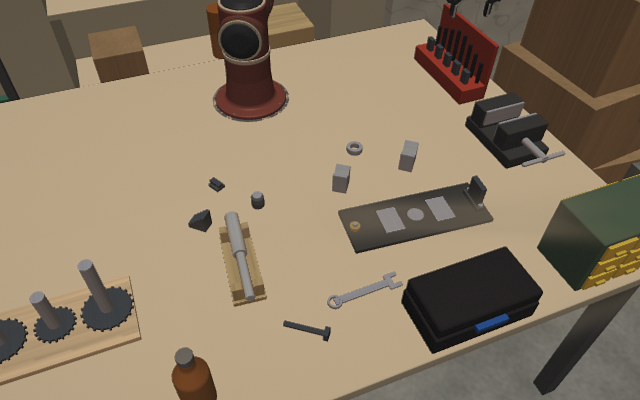

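View pics/wrist0.png

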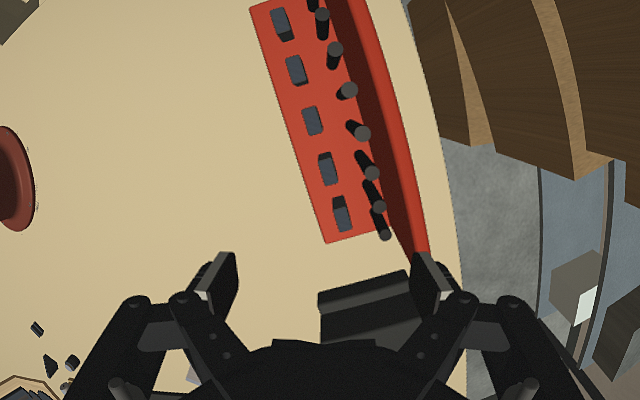

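The top view shows the plate around (221,160) with the stop at its left end (152,150). The V-blocks are at (185,231) and (271,222), the jack is at (363,228), and the shaft in its cradle is at (398,155) with its thick end towards the robot. Next I'll measure them.

```bash
cat > h.py <<'E'
import numpy as np, cv2
from scipy.spatial.transform import Rotation as R
def rot(q): return R.from_quat([q[1],q[2],q[3],q[0]]).as_matrix()
def proj(f,P):
    P=np.atleast_2d(P); c=(P-f["xyz"])@rot(f["rotation"]); K=f["K"]
    return np.c_[K[0,2]+K[0,0]*c[:,0]/-c[:,2], K[1,2]-K[1,1]*c[:,1]/-c[:,2]]
def rays(f,uv,fish=False):
    uv=np.atleast_2d(uv).astype(float); K=f["K"]
    a=(uv[:,0]-K[0,2])/K[0,0]; b=(uv[:,1]-K[1,2])/K[1,1]
    if fish:
        r=np.hypot(a,b)+1e-12; d=np.c_[a/r*np.sin(r),-b/r*np.sin(r),-np.cos(r)]
    else: d=np.c_[a,-b,-np.ones_like(a)]
    return d@rot(f["rotation"]).T
def onplane(f,uv,z,fish=False):
    d=rays(f,uv,fish); t=(z-f["xyz"][2])/d[:,2]; return f["xyz"]+t[:,None]*d
def cloud(f,fish=False):
    h,w=f["z_map"].shape; v,u=np.mgrid[0:h,0:w]; K=f["K"]
    d=rays(f,np.c_[u.ravel(),v.ravel()],fish)
    zc=-(d@rot(f["rotation"]))[:,2]
    P=f["xyz"]+d*(f["z_map"].ravel()/zc)[:,None]
    P[f["z_map"].ravel()==0]=np.nan
    return P.reshape(h,w,3)
E
python3 - <<'E'
from h import *
T=dict(np.load("pics/top0.npz"));S=dict(np.load("pics/scene0.npz"))
C=cloud(T)
for n,(u,v) in dict(table=(320,300),plate=(221,175),disc=(221,158),padL=(195,157),padR=(248,160),wide=(185,232),nar=(270,222),jack=(363,228),stop=(152,150),shthick=(398,190),shthin=(401,118),d1=(423,220),d2=(397,268),foot=(284,162),ring=(234,272)).items(): print(n,C[v,u].round(4))
im=T["image"]
cv2.imwrite("pics/top_z1.png",cv2.resize(im[95:295,130:330],None,fx=3,fy=3,interpolation=cv2.INTER_CUBIC)[:, :])
cv2.imwrite("pics/top_z2.png",cv2.resize(im[90:290,340:500],None,fx=3,fy=3,interpolation=cv2.INTER_CUBIC))
cv2.imwrite("pics/sc_z1.png",cv2.resize(S["image"][130:260,320:510],None,fx=4,fy=4,interpolation=cv2.INTER_CUBIC))
E
```

```text
table [ 0.2657 -0.0094 -0.0027]
plate [0.5704 0.2255 0.012 ]
disc [0.6126 0.2257 0.0132]
padL [0.6154 0.2881 0.0168]
padR [0.6058 0.1594 0.0154]
wide [0.4325 0.3024 0.0328]
nar [0.4507 0.1035 0.0424]
jack [ 0.4322 -0.1137  0.0364]
stop [0.6227 0.374  0.062 ]
shthick [ 0.5164 -0.1945  0.0652]
shthin [ 0.691  -0.212   0.0598]
d1 [ 0.4477 -0.256   0.0381]
d2 [ 0.337  -0.1928  0.0187]
foot [0.5957 0.0704 0.0303]
ring [ 3.364e-01  1.944e-01 -2.000e-04]
```

View pics/top_z1.png

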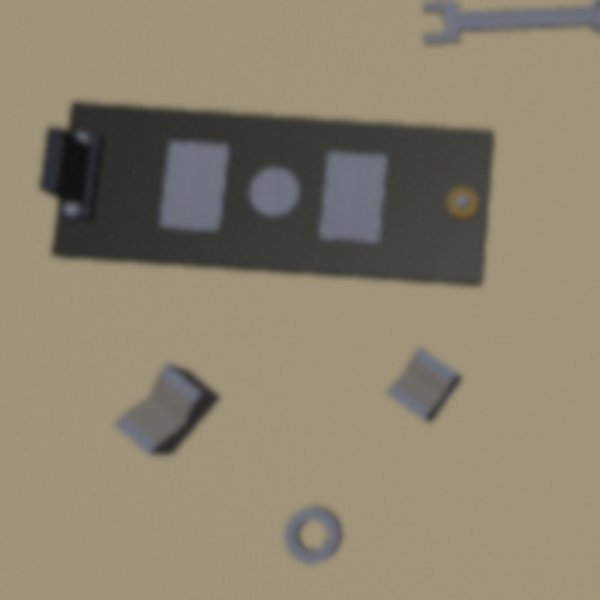

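View pics/sc_z1.png

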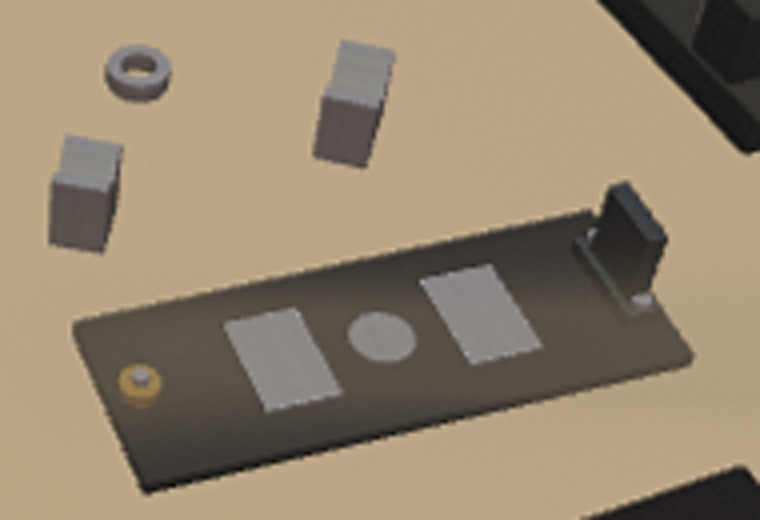

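View pics/top_z2.png

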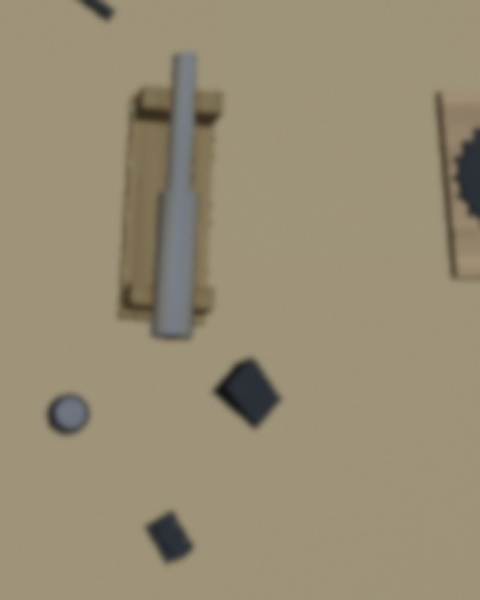

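Run:
```python
from h import *
T=dict(np.load("pics/top0.npz"));S=dict(np.load("pics/scene0.npz"))
C=cloud(T)
# height-based segmentation for objects; colour for pads
im=T["image"].astype(int); sat=im.max(2)-im.min(2); val=im.max(2)
def comp(mask,box,minA=30):
    m=np.zeros_like(mask,np.uint8); u0,v0,u1,v1=box; m[v0:v1,u0:u1]=mask[v0:v1,u0:u1]
    n,l,s,c=cv2.connectedComponentsWithStats(m); return [(l==i) for i in range(1,n) if s[i,4]>=minA]
def rect(m,z):
    cn=max(cv2.findContours(m.astype(np.uint8),cv2.RETR_EXTERNAL,cv2.CHAIN_APPROX_NONE)[0],key=len).reshape(-1,2)
    P=onplane(T,cn,z)[:,:2].astype(np.float32)*1000
    return cv2.minAreaRect(P), np.mean(onplane(T,np.argwhere(m)[:,::-1],z),0).round(4)
print("sample", T["image"][157,195],T["image"][175,221],T["image"][158,221],T["image"][300,320])
for r in comp((val>90)&(sat<35),(150,130,292,190)): print("pad/disc",rect(r,.014))
print("plate", [ (rect(r,.012)) for r in comp((val<85),(145,120,300,195),1000)])
for nm,box,z in (("wide",(160,210,210,250),.054),("nar",(255,205,290,240),.0555),("jack",(350,215,376,240),.037)):
    for r in comp((val>100)&(sat<40),box): print(nm,rect(r,z), T["image"][r].mean(0))
    H=(C[...,2]>z-.012)&(C[...,2]<z+.012)
    for r in comp(H,box): print(nm,"H",rect(r,z), np.nanmean(C[r],0).round(4))
for r in comp((C[...,2]>.052)&(C[...,2]<.075),(380,95,415,210),40): print("shaft",rect(r,.06))
```

```text
sample [126 115 111] [56 59 59] [126 115 111] [120 147 158]
pad/disc (((674.2421875, 201.32379150390625), (296.85302734375, 5.050135612487793), 84.63143920898438), array([0.6735, 0.1941, 0.014 ]))
pad/disc (((617.5640258789062, 290.7245178222656), (48.108245849609375, 72.73112487792969), 84.91365814208984), array([0.6176, 0.2906, 0.014 ]))
pad/disc (((606.1192626953125, 161.6039276123047), (49.21488571166992, 73.5300064086914), 84.90998840332031), array([0.6056, 0.1611, 0.014 ]))
pad/disc (((611.206298828125, 225.53475952148438), (39.24968338012695, 37.64533996582031), 88.93522644042969), array([0.6112, 0.2257, 0.014 ]))
pad/disc (((544.4256591796875, 235.48336791992188), (322.5770263671875, 4.700070381164551), 84.91630554199219), array([0.5456, 0.244 , 0.014 ]))
plate [(((611.1756591796875, 233.88604736328125), (362.8213195800781, 127.26199340820312), 84.92119598388672), array([0.6102, 0.2328, 0.012 ]))]
wide (((437.3166198730469, 297.1646423339844), (115.28289031982422, 88.86646270751953), 88.7551498413086), array([0.438 , 0.2986, 0.054 ])) [116.84886928 137.40816327 145.77220077]

[... 481 characters left out ...]
7664 137.20730671 145.71962617]
nar H (((447.7636413574219, 101.13658142089844), (37.05061721801758, 43.9379768371582), 54.05112838745117), array([0.4476, 0.1009, 0.0555])) [0.4478 0.1013 0.0522]
jack (((434.647216796875, -112.67408752441406), (59.728458404541016, 56.29655075073242), 88.66950225830078), array([ 0.4349, -0.1131,  0.037 ])) [118.4375     138.88851351 147.56081081]
jack H (((432.1725158691406, -113.64208221435547), (28.42988395690918, 28.113971710205078), 88.6840591430664), array([ 0.4324, -0.1136,  0.037 ])) [ 0.4326 -0.114   0.0341]
shaft (((602.2402954101562, -203.604248046875), (31.375104904174805, 229.31991577148438), 84.18272399902344), array([ 0.5862, -0.202 ,  0.06  ]))
```

```bash
cat > plan.py <<'E'
import sys,json
from h import *
from plant import manip
def show():
    s=manip.state(); M=rot(s["tool_rot"]); print("t %.2f"%s["time"],"pos",s["tool_pos"].round(4),"yaw %.2f"%np.degrees(np.arctan2(M[1,0],M[0,0])),"tilt",M[:2,2].round(4),"F",s["contact_force"].round(1),"w %.3f"%s["gripper_width"]); return s,M
def plan(x,y,z,yawdeg):
    s,M=show(); a=np.radians(yawdeg)
    G=np.array([[np.cos(a),np.sin(a),0],[np.sin(a),-np.cos(a),0],[0,0,-1]])
    d=M.T@(np.array([x,y,z])-s["tool_pos"]); r=R.from_matrix(M.T@G).as_rotvec()
    print("shift mm",(d*1000).round(1),"turn",r.round(4))
if __name__=="__main__": 
    if len(sys.argv)>4: plan(*map(float,sys.argv[1:5]))
    else: show()
E
python3 plan.py 0.433 0.299 0.2 50
```

```text
t 0.15 pos [0.1826 0.5972 0.2303] yaw 72.99 tilt [-0.0007 -0.0015] F [-0.   0.3  1. ] w 0.997
shift mm [-211.9  326.7   30.6] turn [1.000e-04 1.700e-03 4.013e-01]
```

```bash
python3 -m handwheel '[{"dx":-0.16,"dy":0.25,"dz":0.0,"az":0.3},{"dx":-0.16,"dy":0.25,"dz":0.0,"az":0.3},{"dx":-0.16,"dy":0.25,"dz":0.0,"az":0.3},{"dx":-0.16,"dy":0.25,"dz":0.0,"az":0.3},{"dx":-0.16,"dy":0.25,"dz":0.0,"az":0.3}]' 0; python3 plan.py 0.433 0.299 0.2 50
```

```text
t 0.15 pos [0.1826 0.5972 0.2303] yaw 72.99 tilt [-0.0007 -0.0015] F [-0.   0.3  1. ] w 0.997
shift mm [-211.9  326.7   30.6] turn [1.000e-04 1.700e-03 4.013e-01]invalid input at $[0]: expected keys dx, dy, dz, ax, ay, az
```

All six keys are required.

```bash
python3 -m handwheel '[{"dx":-0.16,"dy":0.25,"dz":0.0,"ax":0,"ay":0,"az":0.3},{"dx":-0.16,"dy":0.25,"dz":0.0,"ax":0,"ay":0,"az":0.3},{"dx":-0.16,"dy":0.25,"dz":0.0,"ax":0,"ay":0,"az":0.3},{"dx":-0.16,"dy":0.25,"dz":0.0,"ax":0,"ay":0,"az":0.3},{"dx":-0.16,"dy":0.25,"dz":0.0,"ax":0,"ay":0,"az":0.3}]' 0; python3 plan.py 0.433 0.299 0.2 50
```

```text
time: 0.78
tool_pos: [0.3761, 0.3695, 0.2311]
tool_rot: [0.0, 0.884, 0.467, -0.0]
contact_force: [-0.0, 0.4, -0.2]
gripper_width: 1.003
t 0.78 pos [0.3761 0.3695 0.2311] yaw 55.74 tilt [ 0.     -0.0002] F [-0.   0.4 -0.2] w 1.003
shift mm [-26.2  86.7  31.1] turn [1.000e-04 2.000e-04 1.002e-01]
```

```bash
python3 -m handwheel '[{"dx":-0.026,"dy":0.087,"dz":0.01,"ax":0,"ay":0,"az":0.1},{"dx":-0.026,"dy":0.087,"dz":0.01,"ax":0,"ay":0,"az":0.1},{"dx":-0.026,"dy":0.087,"dz":0.01,"ax":0,"ay":0,"az":0.1}]'
cat > look.py <<'E'
import sys
from h import *
from plant import manip
f=manip.grab_frame(sys.argv[1]); np.savez(f"pics/{sys.argv[2]}.npz",**f); cv2.imwrite(f"pics/{sys.argv[2]}.png",f["image"]);
E
python3 plan.py; python3 look.py wrist w1
```

```text
time: 1.15
tool_pos: [0.4331, 0.2996, 0.2206]
tool_rot: [0.0, 0.907, 0.422, -0.001]
contact_force: [-0.3, 0.8, 0.5]
gripper_width: 0.999
t 1.15 pos [0.4331 0.2996 0.2206] yaw 49.88 tilt [-0.0012 -0.0006] F [-0.3  0.8  0.5] w 0.999
```

View pics/w1.png

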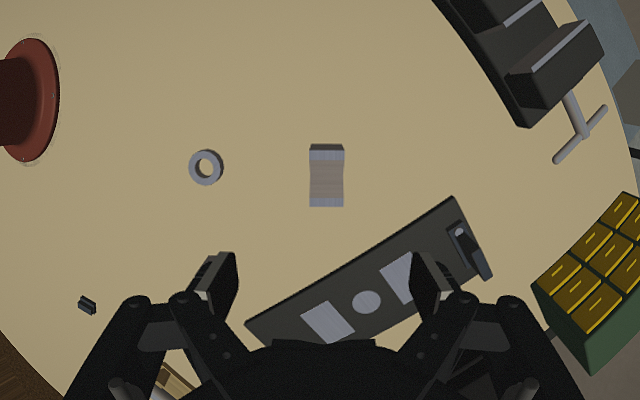

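```bash
cat > wm.py <<'E'
import sys
from h import *
# usage: wm.py name u0 v0 u1 v1 z [zlo zhi]
n=sys.argv[1]; u0,v0,u1,v1=map(int,sys.argv[2:6]); z=float(sys.argv[6])
f=dict(np.load(f"pics/{n}.npz")); im=f["image"].astype(int); sat=im.max(2)-im.min(2); val=im.max(2)
lo=int(sys.argv[7]) if len(sys.argv)>7 else 100; sm=int(sys.argv[8]) if len(sys.argv)>8 else 28
m=np.zeros(val.shape,np.uint8); m[v0:v1,u0:u1]=((val>lo)&(sat<sm))[v0:v1,u0:u1]
C=cloud(f,True)
nn,l,s,c=cv2.connectedComponentsWithStats(m)
for i in range(1,nn):
    if s[i,4]<60: continue
    cn=max(cv2.findContours((l==i).astype(np.uint8),cv2.RETR_EXTERNAL,cv2.CHAIN_APPROX_NONE)[0],key=len).reshape(-1,2)
    P=onplane(f,cn,z,True)[:,:2]; r=cv2.minAreaRect((P*1000).astype(np.float32))
    print("area",s[i,4],"px",c[i].round(1),"rect c",np.round(r[0],1),"size",np.round(r[1],1),"ang %.1f"%r[2],"depth z %.4f"%np.nanmedian(C[l==i][:,2]))
E
python3 - <<'E'
from h import *
f=dict(np.load("pics/w1.npz")); im=f["image"].astype(int)
for p in [(326,155),(326,180),(326,202),(326,225)]: print(p,im[p[1],p[0]],onplane(f,p,.054,True).round(4),cloud(f,True)[p[1],p[0]].round(4))
print(f["xyz"])
E
python3 wm.py w1 295 138 360 215 .054
```

```text
(326, 155) [133 123 120] [[0.415  0.3176 0.054 ]] [0.4148 0.3177 0.0549]
(326, 180) [105 112 120] [[0.4349 0.3009 0.054 ]] [0.438  0.2984 0.0379]
(326, 202) [134 124 122] [[0.4531 0.2856 0.054 ]] [0.4533 0.2855 0.0533]
(326, 225) [121 155 169] [[0.473  0.2689 0.054 ]] [0.4898 0.2553 0.0007]
[0.37547814 0.3479266  0.36349087]
area 1942 px [326.1 177.8] rect c [433.8 302. ] size [35.9 59.5] ang 49.6 depth z 0.0494
```

```bash
python3 plan.py 0.4338 0.302 0.09 49.6
```

```text
t 1.20 pos [0.4324 0.3006 0.2208] yaw 49.97 tilt [-0.0011  0.    ] F [ 0.  -0.2  0.2] w 1.000
shift mm [  2.    0.3 130.8] turn [-0.0009  0.0007  0.0065]
```

```bash
python3 -m handwheel '[{"dx":0.002,"dy":0.0003,"dz":0.06,"ax":0,"ay":0,"az":0.006},{"dx":0.002,"dy":0.0003,"dz":0.12,"ax":0,"ay":0,"az":0.006},{"dx":0.002,"dy":0.0003,"dz":0.17,"ax":0,"ay":0,"az":0.006},{"dx":0.002,"dy":0.0003,"dz":0.216,"ax":0,"ay":0,"az":0.006},{"dx":0.002,"dy":0.0003,"dz":0.216,"ax":0,"ay":0,"az":0.006}]'; python3 plan.py 0.4338 0.302 0.004 49.6;python3 look.py wrist w2
```

```text
time: 1.82
tool_pos: [0.4296, 0.3017, 0.0013]
tool_rot: [0.0, 0.907, 0.421, -0.005]
contact_force: [0.0, 0.2, 1.0]
gripper_width: 0.997
t 1.82 pos [0.4296 0.3017 0.0013] yaw 49.84 tilt [-0.0086 -0.0041] F [0.  0.2 1. ] w 0.997
shift mm [ 2.9  3.  -2.7] turn [-0.0039  0.0087  0.0041]
```

View pics/w2.png

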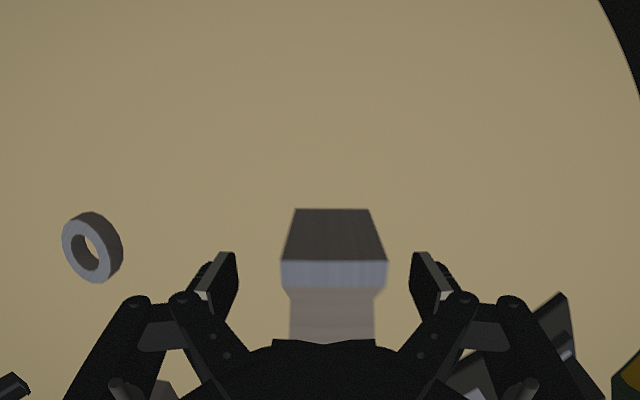

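```bash
python3 -m handwheel '[{"dx":0,"dy":0,"dz":0,"ax":0,"ay":0,"az":0}]'; python3 plan.py 0.4338 0.302 0.004 49.6
```

```text
time: 2.0
tool_pos: [0.4355, 0.304, 0.008]
tool_rot: [-0.0, 0.907, 0.421, 0.002]
contact_force: [0.6, 0.3, 0.3]
gripper_width: 1.003
t 2.00 pos [0.4355 0.304  0.008 ] yaw 49.78 tilt [0.004  0.0022] F [0.6 0.3 0.3] w 1.003
shift mm [-2.7 -0.   4. ] turn [ 0.0016 -0.0042  0.0032]
```

```bash
python3 -m handwheel '[{"dx":0,"dy":0,"dz":0,"ax":0,"ay":0,"az":0},{"dx":0,"dy":0,"dz":0,"ax":0,"ay":0,"az":0},{"dx":0,"dy":0,"dz":0,"ax":0,"ay":0,"az":0},{"dx":0,"dy":0,"dz":0,"ax":0,"ay":0,"az":0},{"dx":0,"dy":0,"dz":0,"ax":0,"ay":0,"az":0}]' 255; python3 plan.py 0.4338 0.302 0.004 49.6;python3 look.py wrist w3;python3 plan.py
```

```text
time: 2.62
tool_pos: [0.4347, 0.3028, 0.0064]
tool_rot: [0.0, 0.907, 0.42, 0.001]
contact_force: [-1.7, -0.9, 6.1]
gripper_width: 0.409
t 2.62 pos [0.4347 0.3028 0.0064] yaw 49.73 tilt [0.0012 0.0005] F [-1.7 -0.9  6.1] w 0.409
shift mm [-1.1 -0.2  2.4] turn [ 0.0006 -0.0012  0.0022]
t 2.67 pos [0.4347 0.3028 0.0064] yaw 49.73 tilt [0.0012 0.0006] F [ 0.1 -1.3  5.5] w 0.412
```

View pics/w3.png

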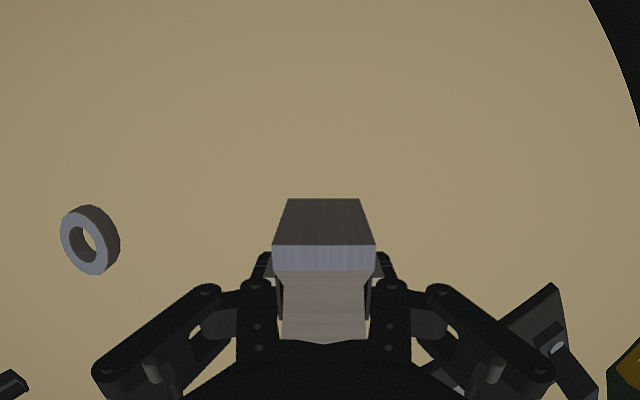

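Run:
```python
from h import *
f=dict(np.load("pics/w3.npz")); s=np.array([.4347,.3028,.0064]); a=np.radians(49.73)
tx=np.array([np.cos(a),np.sin(a),0]);ty=np.array([np.sin(a),-np.cos(a),0])
for p in [(273,245),(325,245),(376,245),(325,270),(288,198),(360,198)]:
    z=.054 if p[1]>200 else 0.0
    P=onplane(f,p,z,True)[0]; print(p,"tool x,y mm",((P-s)@tx*1000).round(1),((P-s)@ty*1000).round(1))
```

```text
(273, 245) tool x,y mm -17.7 -29.1
(325, 245) tool x,y mm 0.1 -29.3
(376, 245) tool x,y mm 17.7 -29.1
(325, 270) tool x,y mm 0.1 -19.4
(288, 198) tool x,y mm -18.3 -29.4
(360, 198) tool x,y mm 18.2 -29.3
```

```bash
python3 wm.py w1 300 240 415 345 .013; python3 -m handwheel '[{"dx":0,"dy":0,"dz":-0.04,"ax":0,"ay":0,"az":0},{"dx":0,"dy":0,"dz":-0.09,"ax":0,"ay":0,"az":0},{"dx":0,"dy":0,"dz":-0.13,"ax":0,"ay":0,"az":0},{"dx":0,"dy":0,"dz":-0.15,"ax":0,"ay":0,"az":0}]'; python3 plan.py 0.6176 0.2907 0.15 84.9
```

```text
area 930 px [399.1 276.5] rect c [617.8 290.5] size [48.1 71.9] ang 84.9 depth z 0.0141
area 501 px [365.9 301.8] rect c [611.2 226.1] size [39.1 38.3] ang 81.8 depth z 0.0123
area 1235 px [327.3 322.5] rect c [606.3 160.8] size [48.2 72.4] ang 85.1 depth z 0.0140
time: 3.18
tool_pos: [0.4345, 0.3027, 0.1571]
tool_rot: [-0.0, 0.907, 0.42, 0.001]
contact_force: [-0.2, 0.1, -2.4]
gripper_width: 0.409
t 3.17 pos [0.4345 0.3027 0.1571] yaw 49.73 tilt [0.0022 0.0011] F [-0.2  0.1 -2.4] w 0.409
shift mm [109.2 147.5   7.5] turn [ 0.0016 -0.0019 -0.6139]
```

```bash
python3 -m handwheel '[{"dx":0.022,"dy":0.03,"dz":0,"ax":0,"ay":0,"az":-0.12},{"dx":0.055,"dy":0.074,"dz":0,"ax":0,"ay":0,"az":-0.3},{"dx":0.088,"dy":0.118,"dz":0,"ax":0,"ay":0,"az":-0.48},{"dx":0.104,"dy":0.140,"dz":0,"ax":0,"ay":0,"az":-0.58},{"dx":0.109,"dy":0.147,"dz":0,"ax":0,"ay":0,"az":-0.614}]';python3 -m handwheel '[{"dx":0,"dy":0,"dz":0.03,"ax":0,"ay":0,"az":0},{"dx":0,"dy":0,"dz":0.06,"ax":0,"ay":0,"az":0},{"dx":0,"dy":0,"dz":0.08,"ax":0,"ay":0,"az":0},{"dx":0,"dy":0,"dz":0.08,"ax":0,"ay":0,"az":0},{"dx":0,"dy":0,"dz":0.08,"ax":0,"ay":0,"az":0}]'; python3 plan.py 0.6173 0.2906 0.021 84.93
```

```text
time: 3.8
tool_pos: [0.6171, 0.2896, 0.1523]
tool_rot: [-0.001, 0.738, 0.675, -0.002]
contact_force: [-0.6, -0.3, -3.1]
gripper_width: 0.414
time: 4.42
tool_pos: [0.6172, 0.2909, 0.0762]
tool_rot: [0.0, 0.738, 0.675, 0.001]
contact_force: [-0.6, 0.1, -1.9]
gripper_width: 0.415
t 4.42 pos [0.6172 0.2909 0.0762] yaw 84.91 tilt [0.0013 0.0005] F [-0.6  0.1 -1.9] w 0.415
shift mm [-0.3  0.1 55.2] turn [ 0.0013 -0.0006 -0.0003]
```

```bash
python3 -m handwheel '[{"dx":0,"dy":0,"dz":0.02,"ax":0,"ay":0,"az":0},{"dx":0,"dy":0,"dz":0.036,"ax":0,"ay":0,"az":0},{"dx":0,"dy":0,"dz":0.044,"ax":0.001,"ay":0,"az":0},{"dx":0,"dy":0,"dz":0.048,"ax":0.001,"ay":0,"az":0},{"dx":0,"dy":0,"dz":0.048,"ax":0.001,"ay":0,"az":0}]'; python3 plan.py 0.6173 0.2906 0.0205 84.93; python3 look.py wrist w4
```

```text
time: 5.05
tool_pos: [0.6165, 0.2906, 0.027]
tool_rot: [-0.0, 0.738, 0.675, -0.001]
contact_force: [0.1, -0.1, -2.1]
gripper_width: 0.414
t 5.05 pos [0.6165 0.2906 0.027 ] yaw 84.91 tilt [-0.0013 -0.    ] F [ 0.1 -0.1 -2.1] w 0.414
shift mm [0.1 0.8 6.5] turn [-0.0013  0.0002 -0.0003]
```

View pics/w4.png

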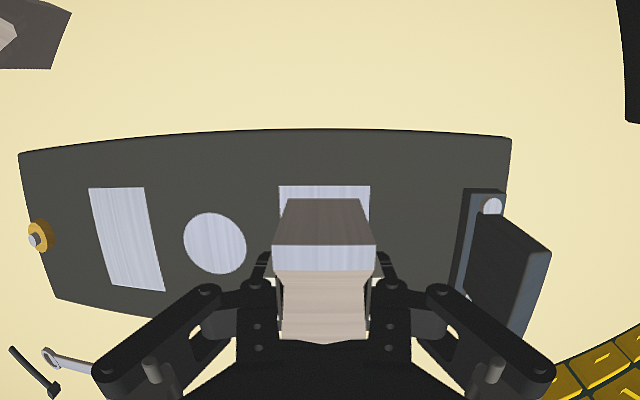

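```bash
python3 - <<'E'
from h import *
f=dict(np.load("pics/w4.npz")); s=np.array([.6168,.2906,.027]); a=np.radians(84.91)
tx=np.array([np.cos(a),np.sin(a),0]);ty=np.array([np.sin(a),-np.cos(a),0])
for p,z in [((279,186),.014),((370,186),.014),((325,186),.014),((288,198),.0206),((360,198),.0206)]:
    P=onplane(f,p,z,True)[0]; print(p,"tool x,y mm",((P-s)@tx*1000).round(1),((P-s)@ty*1000).round(1))
E
python3 -m handwheel '[{"dx":0,"dy":0.0005,"dz":0.003,"ax":0,"ay":0,"az":0},{"dx":0,"dy":0.0005,"dz":0.005,"ax":0,"ay":0,"az":0},{"dx":0,"dy":0.0005,"dz":0.0063,"ax":0,"ay":0,"az":0},{"dx":0,"dy":0.0005,"dz":0.0063,"ax":0,"ay":0,"az":0}]'; python3 plan.py
```

```text
(279, 186) tool x,y mm -23.9 -34.5
(370, 186) tool x,y mm 23.9 -34.5
(325, 186) tool x,y mm 0.2 -34.5
(288, 198) tool x,y mm -18.5 -29.9
(360, 198) tool x,y mm 18.0 -29.9
time: 5.6
tool_pos: [0.6169, 0.2905, 0.0208]
tool_rot: [-0.0, 0.738, 0.675, -0.0]
contact_force: [0.5, 0.6, -3.4]
gripper_width: 0.415
t 5.60 pos [0.6169 0.2905 0.0208] yaw 84.91 tilt [-0.0013 -0.    ] F [ 0.5  0.6 -3.4] w 0.415
```

```bash
python3 -m handwheel '[{"dx":0,"dy":0.0008,"dz":0.0005,"ax":0,"ay":0,"az":0},{"dx":0,"dy":0.0008,"dz":0.001,"ax":0,"ay":0,"az":0},{"dx":0,"dy":0.0008,"dz":0.001,"ax":0,"ay":0,"az":0}]'; python3 plan.py
```

```text
time: 5.98
tool_pos: [0.618, 0.2906, 0.0205]
tool_rot: [-0.0, 0.738, 0.675, -0.0]
contact_force: [-1.4, -1.1, 0.1]
gripper_width: 0.414
t 5.97 pos [0.618  0.2906 0.0205] yaw 84.91 tilt [-0.0006  0.0001] F [-1.4 -1.1  0.1] w 0.414
```

```bash
python3 -m handwheel '[{"dx":0,"dy":0,"dz":0,"ax":0,"ay":0,"az":0},{"dx":0,"dy":0,"dz":0,"ax":0,"ay":0,"az":0},{"dx":0,"dy":0,"dz":0,"ax":0,"ay":0,"az":0},{"dx":0,"dy":0,"dz":0,"ax":0,"ay":0,"az":0}]' 0; python3 plan.py; python3 -m handwheel '[{"dx":0,"dy":0,"dz":-0.04,"ax":0,"ay":0,"az":0},{"dx":0,"dy":0,"dz":-0.1,"ax":0,"ay":0,"az":0},{"dx":0,"dy":0,"dz":-0.15,"ax":0,"ay":0,"az":0},{"dx":0,"dy":0,"dz":-0.18,"ax":0,"ay":0,"az":0}]'; python3 plan.py 0.4478 0.1013 0.2 54; python3 look.py wrist w5
```

```text
time: 6.48
tool_pos: [0.6179, 0.2906, 0.0201]
tool_rot: [-0.0, 0.738, 0.675, -0.0]
contact_force: [0.5, 0.4, 0.0]
gripper_width: 1.005
t 6.47 pos [0.6179 0.2906 0.0201] yaw 84.91 tilt [-0.0007  0.0002] F [0.5 0.4 0. ] w 1.005
time: 6.98
tool_pos: [0.6192, 0.291, 0.2042]
tool_rot: [0.001, 0.738, 0.675, 0.002]
contact_force: [-0.4, -0.5, -0.2]
gripper_width: 0.999
t 6.97 pos [0.6192 0.291  0.2042] yaw 84.91 tilt [0.0038 0.0018] F [-0.4 -0.5 -0.2] w 0.999
shift mm [-204.1 -153.9    3.2] turn [ 0.003  -0.003   0.5395]
```

View pics/w5.png

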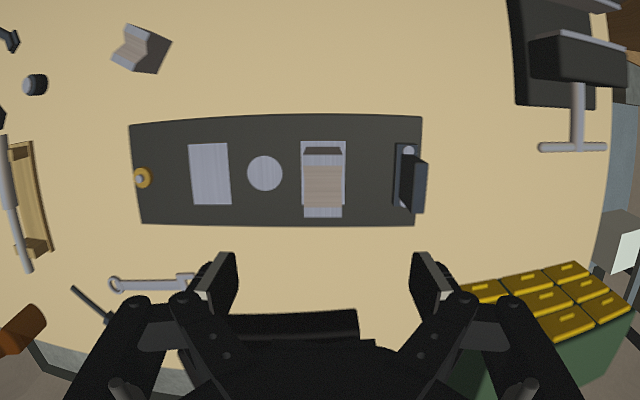

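The wide block stands on pad a at (322,180), aligned with the plate. Next is the narrow block.

```bash
python3 -m handwheel '[{"dx":-0.04,"dy":-0.03,"dz":0,"ax":0,"ay":0,"az":0.11},{"dx":-0.09,"dy":-0.068,"dz":0,"ax":0,"ay":0,"az":0.25},{"dx":-0.14,"dy":-0.105,"dz":0,"ax":0,"ay":0,"az":0.4},{"dx":-0.185,"dy":-0.139,"dz":0,"ax":0,"ay":0,"az":0.5},{"dx":-0.204,"dy":-0.154,"dz":0.003,"ax":0,"ay":0,"az":0.54}]';python3 -m handwheel '[{"dx":0,"dy":0,"dz":0,"ax":0,"ay":0,"az":0},{"dx":0,"dy":0,"dz":0,"ax":0,"ay":0,"az":0}]';python3 plan.py;  python3 look.py wrist w6
```

```text
time: 7.65
tool_pos: [0.4448, 0.0995, 0.1965]
tool_rot: [-0.0, 0.892, 0.452, -0.0]
contact_force: [0.3, 0.6, 0.6]
gripper_width: 1.0
time: 7.9
tool_pos: [0.447, 0.1014, 0.1972]
tool_rot: [-0.0, 0.891, 0.454, -0.0]
contact_force: [0.3, 0.2, 0.7]
gripper_width: 0.998
t 7.90 pos [0.447  0.1014 0.1972] yaw 54.01 tilt [-0.0005  0.0005] F [0.3 0.2 0.7] w 0.998
```

View pics/w6.png

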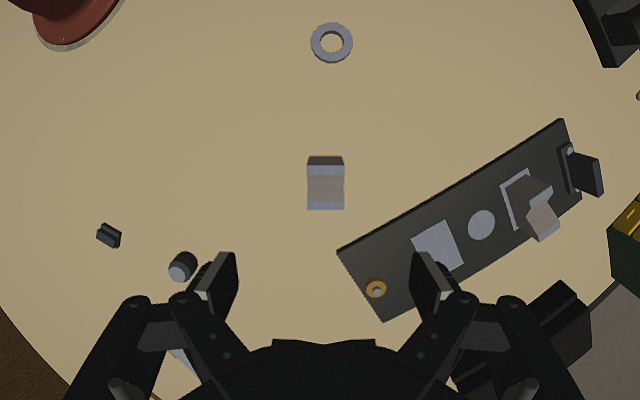

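```bash
python3 wm.py w6 295 164 360 222 .0555 100 30;python3 wm.py w6 290 140 360 222 .0555 50 30; python3 plan.py 0.4478 0.1013 0.005 54
```

```text
area 1681 px [325.2 186.9] rect c [449.2 101.6] size [36.  43.9] ang 54.7 depth z 0.0540
area 1993 px [325.1 182.7] rect c [445.7 104. ] size [36.  52.4] ang 54.7 depth z 0.0518
t 7.95 pos [0.4471 0.1015 0.1972] yaw 54.03 tilt [-0.0008  0.0004] F [-0.3 -0.1  1. ] w 1.000
shift mm [  0.2   0.8 192.2] turn [-0.0008  0.0002  0.0005]
```

```bash
python3 -m handwheel '[{"dx":0.0013,"dy":0.0016,"dz":0.05,"ax":0,"ay":0,"az":-0.012},{"dx":0.0013,"dy":0.0016,"dz":0.1,"ax":0,"ay":0,"az":-0.012},{"dx":0.0013,"dy":0.0016,"dz":0.145,"ax":0,"ay":0,"az":-0.012},{"dx":0.0013,"dy":0.0016,"dz":0.178,"ax":0,"ay":0,"az":-0.012},{"dx":0.0013,"dy":0.0016,"dz":0.19,"ax":0,"ay":0,"az":-0.012}]';python3 -m handwheel '[{"dx":0,"dy":0,"dz":0,"ax":0,"ay":0,"az":0},{"dx":0,"dy":0,"dz":0,"ax":0,"ay":0,"az":0},{"dx":0,"dy":0,"dz":0,"ax":0,"ay":0,"az":0}]';python3 plan.py; python3 -m handwheel '[{"dx":0,"dy":0,"dz":0,"ax":0,"ay":0,"az":0},{"dx":0,"dy":0,"dz":0,"ax":0,"ay":0,"az":0},{"dx":0,"dy":0,"dz":0,"ax":0,"ay":0,"az":0},{"dx":0,"dy":0,"dz":0,"ax":0,"ay":0,"az":0},{"dx":0,"dy":0,"dz":0,"ax":0,"ay":0,"az":0}]' 255; python3 look.py wrist w7;python3 plan.py
```

```text
time: 8.57
tool_pos: [0.4471, 0.1016, 0.0047]
tool_rot: [-0.001, 0.888, 0.46, -0.003]
contact_force: [0.6, -0.1, -0.1]
gripper_width: 1.0
time: 8.95
tool_pos: [0.4499, 0.1012, 0.0088]
tool_rot: [0.0, 0.888, 0.459, 0.001]
contact_force: [0.5, 0.9, -0.2]
gripper_width: 0.997
t 8.95 pos [0.4499 0.1012 0.0088] yaw 54.67 tilt [0.0022 0.0003] F [ 0.5  0.9 -0.2] w 0.997
time: 9.57
tool_pos: [0.4488, 0.1012, 0.0076]
tool_rot: [-0.0, 0.888, 0.459, 0.0]
contact_force: [-0.5, 0.6, 2.7]
gripper_width: 0.412
t 9.62 pos [0.4488 0.1011 0.0076] yaw 54.66 tilt [-0.0001  0.0002] F [0.3 0.7 2.5] w 0.413
```

View pics/w7.png

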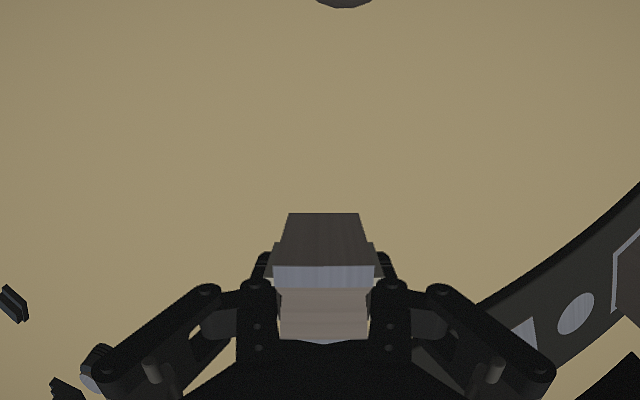

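```bash
python3 - <<'E'
from h import *
f=dict(np.load("pics/w7.npz")); s=np.array([.4488,.1011,.0076]); a=np.radians(54.66)
tx=np.array([np.cos(a),np.sin(a),0]);ty=np.array([np.sin(a),-np.cos(a),0])
for p,z in [((273,266),.0555),((376,266),.0555),((287,212),0),((360,212),0)]:
    P=onplane(f,p,z,True)[0]; print(p,"tool x,y mm",((P-s)@tx*1000).round(1),((P-s)@ty*1000).round(1))
E
python3 -m handwheel '[{"dx":0,"dy":0,"dz":-0.04,"ax":0,"ay":0,"az":0},{"dx":0,"dy":0,"dz":-0.09,"ax":0,"ay":0,"az":0},{"dx":0,"dy":0,"dz":-0.13,"ax":0,"ay":0,"az":0},{"dx":0,"dy":0,"dz":-0.15,"ax":0,"ay":0,"az":0}]'; python3 plan.py 0.606 0.1612 0.15 84.93
```

```text
(273, 266) tool x,y mm -18.1 -20.9
(376, 266) tool x,y mm 18.3 -20.9
(287, 212) tool x,y mm -19.1 -21.4
(360, 212) tool x,y mm 18.7 -21.4
time: 10.12
tool_pos: [0.4488, 0.101, 0.1588]
tool_rot: [0.0, 0.888, 0.459, 0.0]
contact_force: [-0.6, -0.5, -2.2]
gripper_width: 0.417
t 10.12 pos [0.4488 0.101  0.1588] yaw 54.66 tilt [ 0.0009 -0.    ] F [-0.6 -0.5 -2.2] w 0.417
shift mm [140.   93.4   8.9] turn [ 8.000e-04 -3.000e-04 -5.282e-01]
```

```bash
python3 -m handwheel '[{"dx":0.03,"dy":0.02,"dz":0,"ax":0,"ay":0,"az":-0.11},{"dx":0.075,"dy":0.05,"dz":0,"ax":0,"ay":0,"az":-0.28},{"dx":0.115,"dy":0.076,"dz":0,"ax":0,"ay":0,"az":-0.43},{"dx":0.135,"dy":0.089,"dz":0,"ax":0,"ay":0,"az":-0.51},{"dx":0.14,"dy":0.0925,"dz":0,"ax":0,"ay":0,"az":-0.528}]';python3 -m handwheel '[{"dx":0,"dy":0,"dz":0.04,"ax":0,"ay":0,"az":0},{"dx":0,"dy":0,"dz":0.08,"ax":0,"ay":0,"az":0},{"dx":0,"dy":0,"dz":0.11,"ax":0,"ay":0,"az":0},{"dx":0,"dy":0,"dz":0.125,"ax":0,"ay":0,"az":0},{"dx":0,"dy":0,"dz":0.129,"ax":0,"ay":0,"az":0}]'; python3 -m handwheel '[{"dx":0,"dy":0,"dz":0,"ax":0,"ay":0,"az":0},{"dx":0,"dy":0,"dz":0,"ax":0,"ay":0,"az":0}]';python3 plan.py 0.6053 0.1612 0.0217 84.93; python3 look.py wrist w8
```

```text
time: 10.75
tool_pos: [0.6048, 0.1619, 0.155]
tool_rot: [-0.001, 0.738, 0.675, -0.002]
contact_force: [-1.5, -0.4, -2.3]
gripper_width: 0.415
time: 11.38
tool_pos: [0.6037, 0.1615, 0.027]
tool_rot: [-0.001, 0.738, 0.675, -0.001]
contact_force: [0.5, 0.7, -1.6]
gripper_width: 0.414
time: 11.62
tool_pos: [0.6061, 0.162, 0.0298]
tool_rot: [0.0, 0.738, 0.675, 0.001]
contact_force: [-0.9, -0.2, -3.0]
gripper_width: 0.415
t 11.62 pos [0.6061 0.162  0.0298] yaw 84.91 tilt [0.0019 0.0005] F [-0.9 -0.2 -3. ] w 0.415
shift mm [-0.8 -0.7  8.1] turn [ 0.0019 -0.0007 -0.0004]
```

View pics/w8.png

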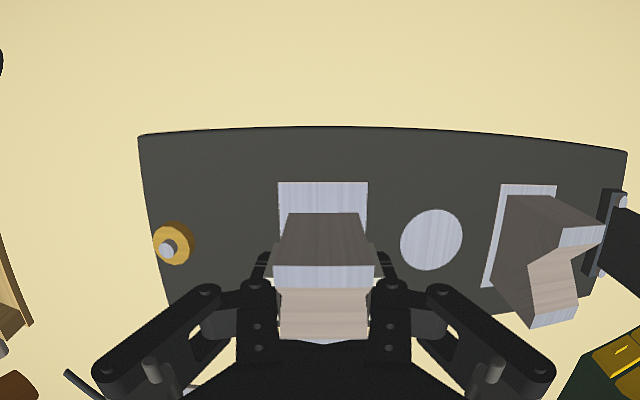

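```bash
python3 - <<'E'
from h import *
f=dict(np.load("pics/w8.npz")); s=np.array([.6061,.162,.0298]); a=np.radians(84.91)
tx=np.array([np.cos(a),np.sin(a),0]);ty=np.array([np.sin(a),-np.cos(a),0])
for p,z in [((278,182),.014),((367,182),.014),((287,212),.022),((360,212),0.022),((273,266),.0775),((376,266),.0775)]:
    P=onplane(f,p,z,True)[0]; print(p,"tool x,y mm",((P-s)@tx*1000).round(1),((P-s)@ty*1000).round(1))
E
python3 plan.py
```

```text
(278, 182) tool x,y mm -24.7 -35.7
(367, 182) tool x,y mm 22.6 -35.7
(287, 212) tool x,y mm -19.5 -21.7
(360, 212) tool x,y mm 18.4 -21.6
(273, 266) tool x,y mm -18.5 -21.2
(376, 266) tool x,y mm 18.0 -21.2
t 11.68 pos [0.606  0.162  0.0297] yaw 84.91 tilt [0.0017 0.0005] F [-0.1 -0.5 -3. ] w 0.417
```

```bash
python3 -m handwheel '[{"dx":-0.0007,"dy":-0.0003,"dz":0.003,"ax":0,"ay":0,"az":0},{"dx":-0.0007,"dy":-0.0003,"dz":0.006,"ax":0,"ay":0,"az":0},{"dx":-0.0007,"dy":-0.0003,"dz":0.0075,"ax":0,"ay":0,"az":0},{"dx":-0.0007,"dy":-0.0003,"dz":0.0085,"ax":0,"ay":0,"az":0},{"dx":-0.0007,"dy":-0.0003,"dz":0.0085,"ax":0,"ay":0,"az":0}]'; python3 plan.py
```

```text
time: 12.3
tool_pos: [0.6047, 0.1611, 0.0216]
tool_rot: [-0.0, 0.738, 0.675, -0.001]
contact_force: [-7.0, -1.1, 9.7]
gripper_width: 0.412
t 12.30 pos [0.6047 0.1611 0.0216] yaw 84.92 tilt [-0.0017 -0.0003] F [-7.  -1.1  9.7] w 0.412
```

```bash
python3 -m handwheel '[{"dx":0,"dy":0,"dz":-0.0008,"ax":0,"ay":0,"az":0},{"dx":0,"dy":0,"dz":-0.0008,"ax":0,"ay":0,"az":0}]'; python3 look.py wrist w9; python3 plan.py
python3 - <<'E'
from h import *
f=dict(np.load("pics/w9.npz")); cv2.imwrite("pics/w9z.png",cv2.resize(f["image"][170:290,260:390],None,fx=5,fy=5,interpolation=cv2.INTER_CUBIC))
E
```

```text
time: 12.55
tool_pos: [0.6047, 0.1611, 0.0216]
tool_rot: [-0.0, 0.738, 0.675, -0.0]
contact_force: [-4.7, -1.5, 7.0]
gripper_width: 0.411
t 12.60 pos [0.6047 0.1611 0.0216] yaw 84.92 tilt [-0.0011 -0.0001] F [-4.5 -0.9  6.9] w 0.416
```

View pics/w9z.png

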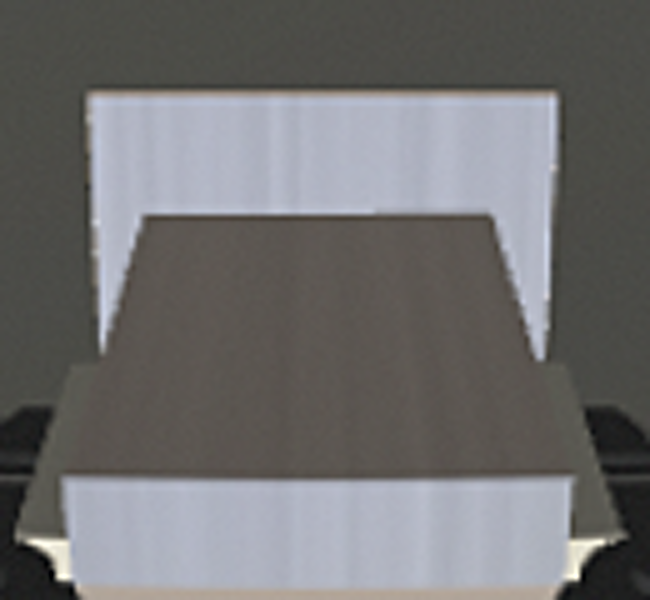

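```bash
python3 - <<'E'
from h import *
f=dict(np.load("pics/w9.npz")); s=np.array([.6047,.1611,.0216]); a=np.radians(84.91)
tx=np.array([np.cos(a),np.sin(a),0]);ty=np.array([np.sin(a),-np.cos(a),0])
for p,z in [((277.4,188.2),.014),((371,188.2),.014),((288.1,212.8),.014),((358.2,212.8),0.014)]:
    P=onplane(f,p,z,True)[0]; print(p,"tool x,y mm",((P-s)@tx*1000).round(1),((P-s)@ty*1000).round(1))
E
python3 -m handwheel '[{"dx":0,"dy":0,"dz":0,"ax":0,"ay":0,"az":0},{"dx":0,"dy":0,"dz":0,"ax":0,"ay":0,"az":0},{"dx":0,"dy":0,"dz":0,"ax":0,"ay":0,"az":0},{"dx":0,"dy":0,"dz":0,"ax":0,"ay":0,"az":0}]' 0; python3 plan.py; python3 -m handwheel '[{"dx":0,"dy":0,"dz":-0.04,"ax":0,"ay":0,"az":0},{"dx":0,"dy":0,"dz":-0.1,"ax":0,"ay":0,"az":0},{"dx":0,"dy":0,"dz":-0.15,"ax":0,"ay":0,"az":0},{"dx":0,"dy":0,"dz":-0.18,"ax":0,"ay":0,"az":0},{"dx":0,"dy":0,"dz":-0.18,"ax":0,"ay":0,"az":0}]'; python3 look.py wrist w10;python3 look.py top t10; python3 plan.py 0.433 -0.1138 0.15 110
```

```text
(277.4, 188.2) tool x,y mm -23.9 -34.5
(371, 188.2) tool x,y mm 23.6 -34.5
(288.1, 212.8) tool x,y mm -18.9 -21.3
(358.2, 212.8) tool x,y mm 17.5 -21.2
time: 13.1
tool_pos: [0.6044, 0.1611, 0.0201]
tool_rot: [-0.0, 0.738, 0.675, -0.0]
contact_force: [-1.1, 0.5, -0.1]
gripper_width: 1.004
t 13.10 pos [0.6044 0.1611 0.0201] yaw 84.91 tilt [-0.0011  0.0001] F [-1.1  0.5 -0.1] w 1.004
time: 13.72
tool_pos: [0.6066, 0.1614, 0.2042]
tool_rot: [0.002, 0.738, 0.675, 0.003]
contact_force: [0.4, 0.2, -0.7]
gripper_width: 0.998
t 13.82 pos [0.6042 0.161  0.1993] yaw 84.91 tilt [-0.0021 -0.0001] F [ 0.4 -1.  -0.1] w 1.004
shift mm [-288.9 -146.1   49.7] turn [-2.100e-03 -2.000e-04 -4.379e-01]
```

View pics/w10.png

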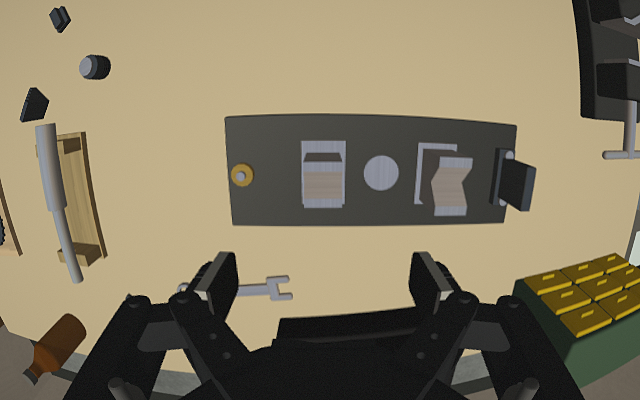

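```bash
python3 wm.py w10 295 135 355 212 .0695 90 30; python3 wm.py w10 360 150 400 195 .012 90 30;python3 -m handwheel '[{"dx":-0.05,"dy":-0.025,"dz":0,"ax":0,"ay":0,"az":0.16},{"dx":-0.1,"dy":-0.05,"dz":0,"ax":0,"ay":0,"az":0.33},{"dx":-0.15,"dy":-0.075,"dz":0,"ax":0,"ay":0,"az":0.5},{"dx":-0.2,"dy":-0.1,"dz":0,"ax":0,"ay":0,"az":0.67},{"dx":-0.24,"dy":-0.12,"dz":0,"ax":0,"ay":0,"az":0.84}]'; python3 plan.py 0.433 -0.1138 0.17 -5
```

```text
area 2702 px [322.8 174.8] rect c [594.4 161.6] size [40.8 63.5] ang 84.9 depth z 0.0623
area 992 px [380.7 172.5] rect c [611.4 225.8] size [39.1 40.4] ang 86.7 depth z 0.0125
time: 14.45
tool_pos: [0.4614, -0.0683, 0.1975]
tool_rot: [-0.001, 0.95, 0.313, -0.002]
contact_force: [0.6, -0.2, 0.5]
gripper_width: 0.999
t 14.45 pos [ 0.4614 -0.0683  0.1975] yaw 36.44 tilt [-0.0054  0.0012] F [ 0.6 -0.2  0.5] w 0.999
shift mm [-49.7  19.9  27.6] turn [-0.0027  0.005   0.7232]
```

```bash
python3 -m handwheel '[{"dx":-0.02,"dy":0.008,"dz":0.01,"ax":0,"ay":0,"az":0.17},{"dx":-0.035,"dy":0.014,"dz":0.02,"ax":0,"ay":0,"az":0.34},{"dx":-0.045,"dy":0.018,"dz":0.025,"ax":0,"ay":0,"az":0.51},{"dx":-0.05,"dy":0.02,"dz":0.025,"ax":0,"ay":0,"az":0.67},{"dx":-0.05,"dy":0.02,"dz":0.025,"ax":0,"ay":0,"az":0.723}]';python3 -m handwheel '[{"dx":0,"dy":0,"dz":0,"ax":0,"ay":0,"az":0},{"dx":0,"dy":0,"dz":0,"ax":0,"ay":0,"az":0},{"dx":0,"dy":0,"dz":0,"ax":0,"ay":0,"az":0}]'; python3 plan.py; python3 look.py wrist w11
```

```text
time: 15.08
tool_pos: [0.4341, -0.113, 0.1725]
tool_rot: [-0.001, 0.999, -0.042, -0.003]
contact_force: [-0.2, -0.3, 0.4]
gripper_width: 0.998
time: 15.45
tool_pos: [0.4355, -0.1131, 0.1749]
tool_rot: [-0.0, 0.999, -0.04, -0.001]
contact_force: [0.9, -0.3, -0.3]
gripper_width: 1.004
t 15.45 pos [ 0.4355 -0.1131  0.1749] yaw -4.61 tilt [-0.0019  0.0005] F [ 0.9 -0.3 -0.3] w 1.004
```

View pics/w11.png

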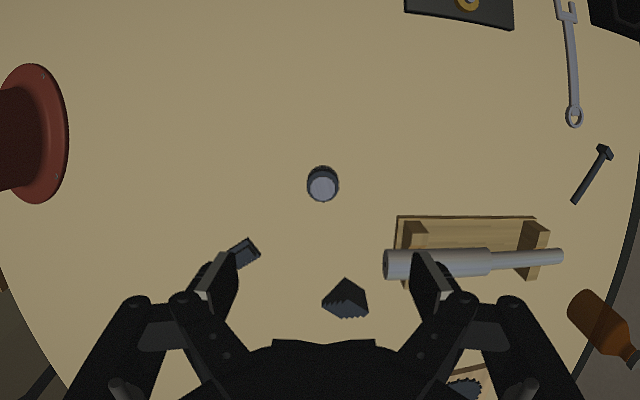

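```bash
python3 wm.py w11 300 160 345 205 .037 120 30; python3 wm.py w11 300 160 345 205 .037 40 40; python3 wm.py w11 380 235 575 290 .05 100 30; python3 plan.py
```

```text
area 357 px [322.4 188.3] rect c [ 435. -115.] size [20.5 20.6] ang 84.8 depth z 0.0373
area 903 px [322.3 185. ] rect c [ 435.  -110.3] size [35.8 31.1] ang 85.4 depth z 0.0361
area 1977 px [493.8 262.2] rect c [ 633.2 -214.1] size [ 27.9 192.9] ang 83.5 depth z 0.0603
area 517 px [398.8 267.2] rect c [ 505.4 -199.5] size [29.4 23.1] ang 86.2 depth z 0.0643
t 15.50 pos [ 0.4356 -0.1131  0.1751] yaw -4.61 tilt [-0.0015  0.0003] F [-0.3 -0.5 -0.1] w 1.001
```

```bash
python3 -m handwheel '[{"dx":-0.0008,"dy":0.0017,"dz":0.05,"ax":0,"ay":0,"az":0.008},{"dx":-0.0008,"dy":0.0017,"dz":0.1,"ax":0,"ay":0,"az":0.008},{"dx":-0.0008,"dy":0.0017,"dz":0.14,"ax":0,"ay":0,"az":0.008},{"dx":-0.0008,"dy":0.0017,"dz":0.163,"ax":0,"ay":0,"az":0.008},{"dx":-0.0008,"dy":0.0017,"dz":0.17,"ax":0,"ay":0,"az":0.008}]';python3 -m handwheel '[{"dx":0,"dy":0,"dz":0,"ax":0,"ay":0,"az":0},{"dx":0,"dy":0,"dz":0,"ax":0,"ay":0,"az":0},{"dx":0,"dy":0,"dz":0,"ax":0,"ay":0,"az":0}]';python3 plan.py; python3 -m handwheel '[{"dx":0,"dy":0,"dz":0,"ax":0,"ay":0,"az":0},{"dx":0,"dy":0,"dz":0,"ax":0,"ay":0,"az":0},{"dx":0,"dy":0,"dz":0,"ax":0,"ay":0,"az":0},{"dx":0,"dy":0,"dz":0,"ax":0,"ay":0,"az":0},{"dx":0,"dy":0,"dz":0,"ax":0,"ay":0,"az":0}]' 255; python3 look.py wrist w12;python3 plan.py
```

```text
time: 16.12
tool_pos: [0.4334, -0.1143, 0.0038]
tool_rot: [-0.001, 0.999, -0.044, -0.002]
contact_force: [-0.0, 0.6, 1.0]
gripper_width: 1.001
time: 16.5
tool_pos: [0.4356, -0.1153, 0.0067]
tool_rot: [0.0, 0.999, -0.044, 0.001]
contact_force: [0.6, -0.9, -0.3]
gripper_width: 0.998
t 16.50 pos [ 0.4356 -0.1153  0.0067] yaw -5.10 tilt [ 0.0012 -0.0009] F [ 0.6 -0.9 -0.3] w 0.998
time: 17.12
tool_pos: [0.435, -0.115, 0.0058]
tool_rot: [0.0, 0.999, -0.044, -0.0]
contact_force: [-0.4, 0.4, 3.7]
gripper_width: 0.355
t 17.18 pos [ 0.435  -0.115   0.0058] yaw -5.10 tilt [-0.0004 -0.0002] F [-0.3 -0.3  3.1] w 0.353
```

View pics/w12.png

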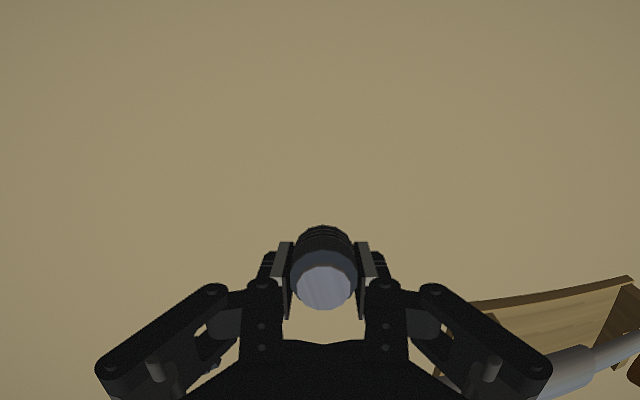

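```bash
python3 - <<'E'
from h import *
f=dict(np.load("pics/w12.npz")); s=np.array([.435,-.115,.0058]); a=np.radians(-5.1)
tx=np.array([np.cos(a),np.sin(a),0]);ty=np.array([np.sin(a),-np.cos(a),0])
for p,z in [((325,265),.037),((325,310),.037),((295,287),.037),((354,287),0.037),((323,226),.0)]:
    P=onplane(f,p,z,True)[0]; print(p,"tool x,y mm",((P-s)@tx*1000).round(1),((P-s)@ty*1000).round(1))
E
python3 -m handwheel '[{"dx":0,"dy":0,"dz":-0.04,"ax":0,"ay":0,"az":0},{"dx":0,"dy":0,"dz":-0.09,"ax":0,"ay":0,"az":0},{"dx":0,"dy":0,"dz":-0.13,"ax":0,"ay":0,"az":0},{"dx":0,"dy":0,"dz":-0.15,"ax":0,"ay":0,"az":0}]'; python3 plan.py 0.6116 0.2259 0.15 -5.07
```

```text
(325, 265) tool x,y mm 1.0 -12.0
(325, 310) tool x,y mm 1.0 11.5
(295, 287) tool x,y mm -11.8 -1.0
(354, 287) tool x,y mm 13.4 -0.9
(323, 226) tool x,y mm 0.1 -14.2
time: 17.68
tool_pos: [0.4354, -0.1151, 0.1575]
tool_rot: [0.0, 0.999, -0.044, 0.001]
contact_force: [0.4, 0.8, -2.6]
gripper_width: 0.351
t 17.68 pos [ 0.4354 -0.1151  0.1575] yaw -5.10 tilt [ 0.0017 -0.0011] F [ 0.4  0.8 -2.6] w 0.351
shift mm [ 145.2 -355.3    7.5] turn [ 0.0009 -0.0018 -0.0004]
```

```bash
python3 -m handwheel '[{"dx":0.015,"dy":-0.036,"dz":0,"ax":0,"ay":0,"az":0},{"dx":0.036,"dy":-0.09,"dz":0,"ax":0,"ay":0,"az":0},{"dx":0.058,"dy":-0.143,"dz":0,"ax":0,"ay":0,"az":0},{"dx":0.08,"dy":-0.196,"dz":0,"ax":0,"ay":0,"az":0},{"dx":0.1,"dy":-0.246,"dz":0,"ax":0,"ay":0,"az":0}]';python3 -m handwheel '[{"dx":0.018,"dy":-0.045,"dz":0,"ax":0,"ay":0,"az":0},{"dx":0.034,"dy":-0.083,"dz":0,"ax":0,"ay":0,"az":0},{"dx":0.042,"dy":-0.103,"dz":0,"ax":0,"ay":0,"az":0},{"dx":0.045,"dy":-0.109,"dz":0,"ax":0,"ay":0,"az":0},{"dx":0.045,"dy":-0.109,"dz":0,"ax":0,"ay":0,"az":0}]'; python3 -m handwheel '[{"dx":0,"dy":0,"dz":0,"ax":0,"ay":0,"az":0},{"dx":0,"dy":0,"dz":0,"ax":0,"ay":0,"az":0},{"dx":0,"dy":0,"dz":0,"ax":0,"ay":0,"az":0}]';python3 plan.py 0.6116 0.2259 0.15 -5.07; python3 look.py wrist w13
```

```text
time: 18.3
tool_pos: [0.5563, 0.1231, 0.1542]
tool_rot: [0.0, 0.999, -0.044, -0.001]
contact_force: [0.8, -0.4, -1.3]
gripper_width: 0.353
time: 18.92
tool_pos: [0.6103, 0.2254, 0.1544]
tool_rot: [0.0, 0.999, -0.044, -0.001]
contact_force: [0.0, -0.4, -1.1]
gripper_width: 0.355
time: 19.3
tool_pos: [0.6107, 0.2253, 0.1555]
tool_rot: [-0.0, 0.999, -0.045, -0.0]
contact_force: [-0.1, -0.1, -2.6]
gripper_width: 0.356
t 19.30 pos [0.6107 0.2253 0.1555] yaw -5.14 tilt [-0.0008  0.0001] F [-0.1 -0.1 -2.6] w 0.356
shift mm [ 0.8 -0.7  5.5] turn [-0.0001  0.0008 -0.0012]
```

View pics/w13.png

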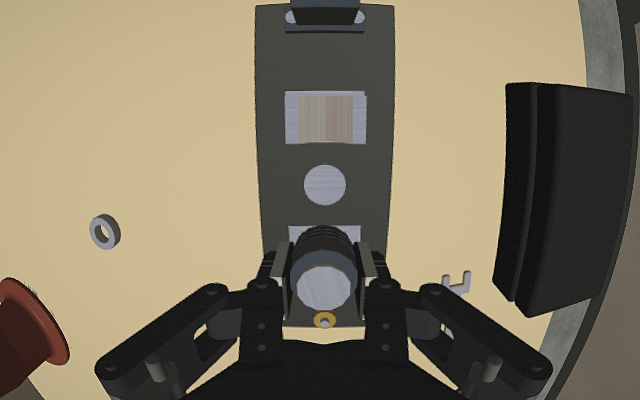

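```bash
python3 wm.py w13 295 160 355 212 .012 110 30; python3 wm.py w13 275 85 375 150 .068 90 30;  python3 - <<'E'
from h import *
f=dict(np.load("pics/w13.npz")); cv2.imwrite("pics/w13z.png",cv2.resize(f["image"][80:255,265:385],None,fx=5,fy=3.4,interpolation=cv2.INTER_CUBIC))
E
```

```text
area 1347 px [324.4 184.4] rect c [611.9 224.9] size [39.6 39.4] ang 84.9 depth z 0.0126
area 4298 px [325.1 116.7] rect c [618.3 291.9] size [39.5 60.7] ang 84.9 depth z 0.0621
```

View pics/w13z.png

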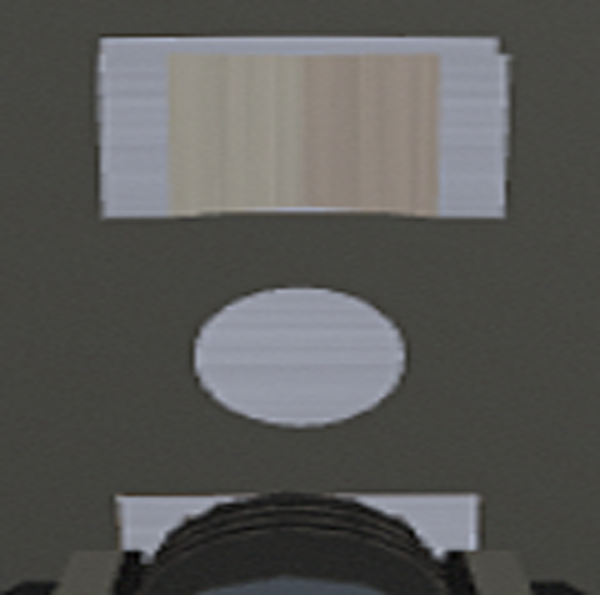

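```bash
python3 -m handwheel '[{"dx":0.0009,"dy":-0.0004,"dz":0.045,"ax":0,"ay":0,"az":0},{"dx":0.0009,"dy":-0.0004,"dz":0.085,"ax":0,"ay":0,"az":0},{"dx":0.0009,"dy":-0.0004,"dz":0.115,"ax":0,"ay":0,"az":0},{"dx":0.0009,"dy":-0.0004,"dz":0.127,"ax":0,"ay":0,"az":0},{"dx":0.0009,"dy":-0.0004,"dz":0.131,"ax":0,"ay":0,"az":0}]';python3 -m handwheel '[{"dx":0,"dy":0,"dz":0,"ax":0,"ay":0,"az":0},{"dx":0,"dy":0,"dz":0,"ax":0,"ay":0,"az":0},{"dx":0,"dy":0,"dz":0,"ax":0,"ay":0,"az":0}]';python3 plan.py 0.6116 0.2256 0.0178 -5.07; python3 look.py wrist w14
```

```text
time: 19.98
tool_pos: [0.6116, 0.2261, 0.0242]
tool_rot: [0.0, 0.999, -0.045, -0.001]
contact_force: [0.3, -0.1, -1.4]
gripper_width: 0.354
time: 20.35
tool_pos: [0.6123, 0.2264, 0.0255]
tool_rot: [-0.0, 0.999, -0.044, 0.0]
contact_force: [0.8, 0.9, -1.5]
gripper_width: 0.352
t 20.35 pos [0.6123 0.2264 0.0255] yaw -5.10 tilt [0.0009 0.0005] F [ 0.8  0.9 -1.5] w 0.352
shift mm [-0.7  0.8  7.7] turn [-0.0006 -0.0008 -0.0005]
```

View pics/w14.png

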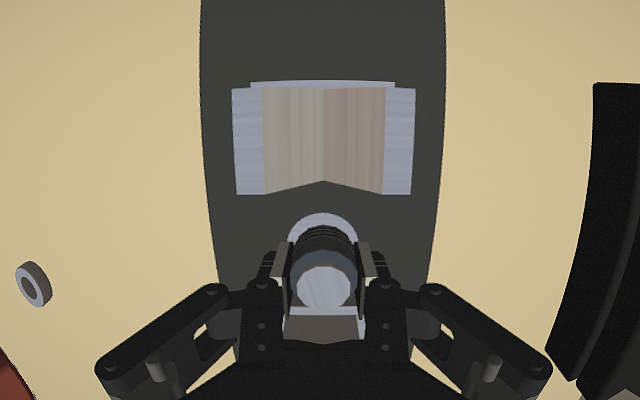

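```bash
python3 -m handwheel '[{"dx":-0.0005,"dy":0.0005,"dz":0.003,"ax":0,"ay":0,"az":0},{"dx":-0.0005,"dy":0.0005,"dz":0.006,"ax":0,"ay":0,"az":0},{"dx":-0.0005,"dy":0.0005,"dz":0.0073,"ax":0,"ay":0,"az":0},{"dx":-0.0005,"dy":0.0005,"dz":0.0075,"ax":0,"ay":0,"az":0},{"dx":-0.0005,"dy":0.0005,"dz":0.0075,"ax":0,"ay":0,"az":0}]'; python3 plan.py
```

```text
time: 21.02
tool_pos: [0.611, 0.2257, 0.0178]
tool_rot: [0.0, 0.999, -0.044, -0.001]
contact_force: [-3.6, -0.7, 5.1]
gripper_width: 0.354
t 21.02 pos [0.611  0.2257 0.0178] yaw -5.09 tilt [-0.0017 -0.0002] F [-3.6 -0.7  5.1] w 0.354
```

Contact has been made. I'll release it and go up.

```bash
python3 -m handwheel '[{"dx":0,"dy":0,"dz":0,"ax":0,"ay":0,"az":0},{"dx":0,"dy":0,"dz":0,"ax":0,"ay":0,"az":0},{"dx":0,"dy":0,"dz":0,"ax":0,"ay":0,"az":0},{"dx":0,"dy":0,"dz":0,"ax":0,"ay":0,"az":0}]' 0; python3 -m handwheel '[{"dx":0,"dy":0,"dz":-0.04,"ax":0,"ay":0,"az":0},{"dx":0,"dy":0,"dz":-0.1,"ax":0,"ay":0,"az":0},{"dx":0,"dy":0,"dz":-0.15,"ax":0,"ay":0,"az":0},{"dx":0,"dy":0,"dz":-0.18,"ax":0,"ay":0,"az":0},{"dx":0,"dy":0,"dz":-0.18,"ax":0,"ay":0,"az":0}]';python3 -m handwheel '[{"dx":0,"dy":0,"dz":0,"ax":0,"ay":0,"az":0},{"dx":0,"dy":0,"dz":0,"ax":0,"ay":0,"az":0}]'; python3 look.py wrist w15; python3 look.py top t15; python3 plan.py 0.58 -0.2 0.2 84.2
```

```text
time: 21.52
tool_pos: [0.611, 0.2257, 0.0167]
tool_rot: [-0.0, 0.999, -0.044, -0.001]
contact_force: [-1.1, 0.3, -0.3]
gripper_width: 0.998
time: 22.15
tool_pos: [0.6132, 0.2262, 0.2009]
tool_rot: [-0.001, 0.999, -0.044, 0.003]
contact_force: [0.5, 0.6, -0.3]
gripper_width: 0.999
time: 22.4
tool_pos: [0.61, 0.2254, 0.194]
tool_rot: [0.001, 0.999, -0.044, -0.003]
contact_force: [0.1, 0.2, -0.2]
gripper_width: 0.999
t 22.50 pos [0.6103 0.2254 0.1947] yaw -5.10 tilt [-0.0042 -0.0007] F [-0.1  0.7 -0. ] w 1.000
shift mm [  7.6 426.4  -4.9] turn [-0.0024  0.0041 -1.5586]
```

View pics/w15.png

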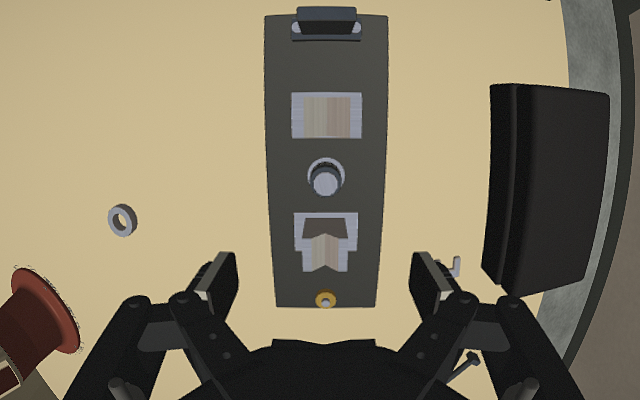

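View pics/t15.png

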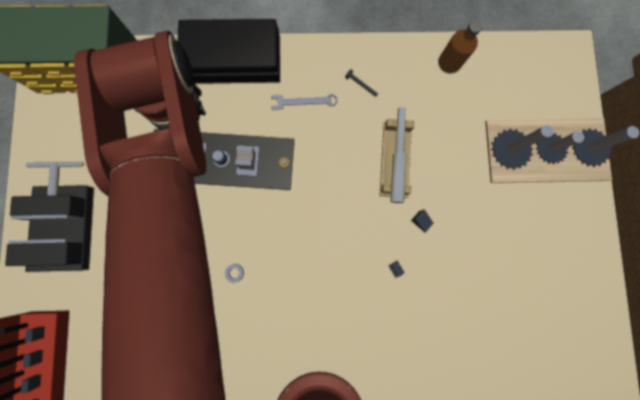

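```bash
python3 -m handwheel '[{"dx":0,"dy":0.04,"dz":0,"ax":0,"ay":0,"az":-0.16},{"dx":0,"dy":0.09,"dz":0,"ax":0,"ay":0,"az":-0.33},{"dx":0,"dy":0.14,"dz":0,"ax":0,"ay":0,"az":-0.5},{"dx":0,"dy":0.19,"dz":0,"ax":0,"ay":0,"az":-0.67},{"dx":0,"dy":0.24,"dz":0,"ax":0,"ay":0,"az":-0.84}]'; python3 plan.py 0.605 -0.203 0.2 84.2
```

```text
time: 23.12
tool_pos: [0.5892, -0.0149, 0.1959]
tool_rot: [-0.001, 0.929, 0.369, -0.001]
contact_force: [0.5, -0.1, 0.5]
gripper_width: 0.997
t 23.12 pos [ 0.5892 -0.0149  0.1959] yaw 43.36 tilt [-0.0021  0.0002] F [ 0.5 -0.1  0.5] w 0.997
shift mm [-117.7  147.6   -4.1] turn [-0.0021  0.0008 -0.7128]
```

```bash
python3 -m handwheel '[{"dx":-0.035,"dy":0.044,"dz":0,"ax":0,"ay":0,"az":-0.17},{"dx":-0.07,"dy":0.087,"dz":0,"ax":0,"ay":0,"az":-0.34},{"dx":-0.098,"dy":0.123,"dz":0,"ax":0,"ay":0,"az":-0.51},{"dx":-0.113,"dy":0.142,"dz":0,"ax":0,"ay":0,"az":-0.65},{"dx":-0.118,"dy":0.148,"dz":0,"ax":0,"ay":0,"az":-0.713}]';python3 -m handwheel '[{"dx":0,"dy":0,"dz":0,"ax":0,"ay":0,"az":0},{"dx":0,"dy":0,"dz":0,"ax":0,"ay":0,"az":0},{"dx":0,"dy":0,"dz":0,"ax":0,"ay":0,"az":0}]'; python3 plan.py; python3 look.py wrist w16
```

```text
time: 23.75
tool_pos: [0.6041, -0.2038, 0.1956]
tool_rot: [-0.001, 0.744, 0.668, -0.001]
contact_force: [-0.4, -0.2, -0.5]
gripper_width: 0.999
time: 24.12
tool_pos: [0.6046, -0.2014, 0.1966]
tool_rot: [-0.001, 0.744, 0.668, -0.0]
contact_force: [-0.5, 0.0, -0.0]
gripper_width: 1.001
t 24.12 pos [ 0.6046 -0.2014  0.1966] yaw 83.90 tilt [-0.0013  0.0003] F [-0.5  0.  -0. ] w 1.001
```

View pics/w16.png

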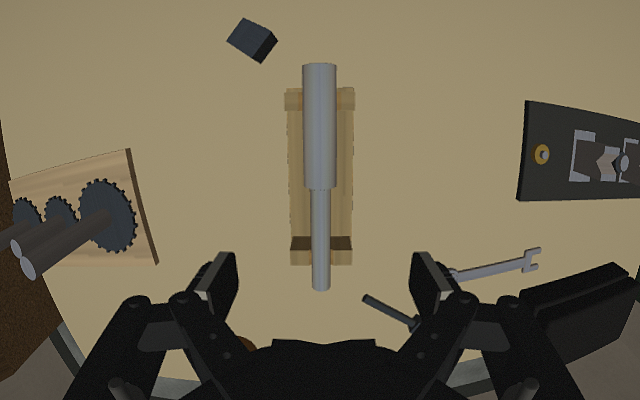

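Run:
```python
from h import *
f=dict(np.load("pics/w16.npz")); im=f["image"]
cv2.imwrite("pics/w16z.png",cv2.resize(im[165:215,290:350],None,fx=10,fy=10,interpolation=cv2.INTER_CUBIC))
hsv=cv2.cvtColor(im,cv2.COLOR_BGR2HSV); m=(hsv[...,1]<50)&(hsv[...,2]>60)
mid=[]
for v in list(range(80,185,15))+list(range(195,285,12)):
    c=np.where(m[v,290:350])[0]+290
    L=onplane(f,(c.min()-.5,v),.05,True)[0];Rr=onplane(f,(c.max()+.5,v),.05,True)[0]
    mid.append((L+Rr)[:2]/2); print(v,c.min(),c.max(),"w %.1f"%(np.linalg.norm(L-Rr)*1000),mid[-1].round(4))
mid=np.array(mid); p=np.polyfit(mid[:,0],mid[:,1],1); print("axis ang",np.degrees(np.arctan(p[0])))
for v in (186,187,188,189,190): 
    P=onplane(f,(320,v),.05,True)[0]; print(v,P.round(4), p[0]*P[0]+p[1])
for q in ((319,64),(320,290)): print(q,onplane(f,q,.05,True)[0].round(4))
```

```text
80 303 335 w 30.2 [ 0.5049 -0.1952]
95 303 335 w 30.3 [ 0.5189 -0.1968]
110 303 335 w 30.5 [ 0.5328 -0.1983]
125 303 335 w 30.7 [ 0.5468 -0.1998]
140 303 336 w 31.8 [ 0.5609 -0.2009]
155 304 336 w 31.2 [ 0.5752 -0.202 ]
170 304 335 w 30.6 [ 0.5896 -0.204 ]
195 311 329 w 18.5 [ 0.6144 -0.2063]
207 311 329 w 18.8 [ 0.6267 -0.2076]
219 311 329 w 19.0 [ 0.6393 -0.209 ]
231 311 329 w 19.3 [ 0.6522 -0.2105]
243 311 329 w 19.6 [ 0.6657 -0.212 ]
255 312 329 w 18.9 [ 0.6796 -0.213 ]
267 312 329 w 19.2 [ 0.6941 -0.2146]
279 312 329 w 19.6 [ 0.7093 -0.2163]
axis ang -5.848151112414433
186 [ 0.6054 -0.2053  0.05  ] -0.20554708386340623
187 [ 0.6064 -0.2054  0.05  ] -0.20564902221502596
188 [ 0.6074 -0.2055  0.05  ] -0.20575113682026036
189 [ 0.6084 -0.2056  0.05  ] -0.20585343027210995
190 [ 0.6094 -0.2057  0.05  ] -0.20595590518014834
(319, 64) [ 0.4899 -0.1936  0.05  ]
(320, 290) [ 0.7238 -0.2185  0.05  ]
```

View pics/w16z.png

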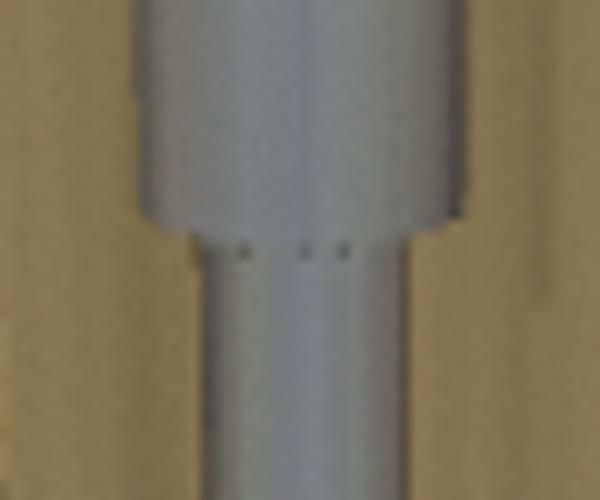

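```bash
python3 plan.py 0.5806 -0.2031 0.029 84.15
```

```text
t 24.18 pos [ 0.6046 -0.2015  0.1967] yaw 83.91 tilt [-0.0011  0.0002] F [0.3 0.4 0.4] w 1.003
shift mm [ -4.2 -23.5 167.7] turn [-0.0011 -0.     -0.0042]
```

```bash
python3 -m handwheel '[{"dx":-0.0042,"dy":-0.0235,"dz":0.03,"ax":0,"ay":0,"az":-0.004},{"dx":-0.0042,"dy":-0.0235,"dz":0.08,"ax":0,"ay":0,"az":-0.004},{"dx":-0.0042,"dy":-0.0235,"dz":0.12,"ax":0,"ay":0,"az":-0.004},{"dx":-0.0042,"dy":-0.0235,"dz":0.15,"ax":0,"ay":0,"az":-0.004},{"dx":-0.0042,"dy":-0.0235,"dz":0.163,"ax":0,"ay":0,"az":-0.004}]';python3 -m handwheel '[{"dx":0,"dy":0,"dz":0.002,"ax":0,"ay":0,"az":0},{"dx":0,"dy":0,"dz":0.004,"ax":0,"ay":0,"az":0},{"dx":0,"dy":0,"dz":0.004,"ax":0,"ay":0,"az":0},{"dx":0,"dy":0,"dz":0.004,"ax":0,"ay":0,"az":0}]'; python3 plan.py 0.5806 -0.2031 0.029 84.15; python3 look.py wrist w17
```

```text
time: 24.8
tool_pos: [0.5794, -0.2027, 0.0316]
tool_rot: [-0.002, 0.742, 0.67, -0.001]
contact_force: [-0.2, -0.4, 0.3]
gripper_width: 1.003
time: 25.3
tool_pos: [0.5813, -0.2041, 0.0309]
tool_rot: [0.0, 0.742, 0.67, -0.0]
contact_force: [0.1, -0.0, -0.8]
gripper_width: 0.998
t 25.30 pos [ 0.5813 -0.2041  0.0309] yaw 84.11 tilt [ 0.0006 -0.0007] F [ 0.1 -0.  -0.8] w 0.998
shift mm [ 0.9 -0.8  1.9] turn [ 0.0006  0.0006 -0.0007]
```

View pics/w17.png

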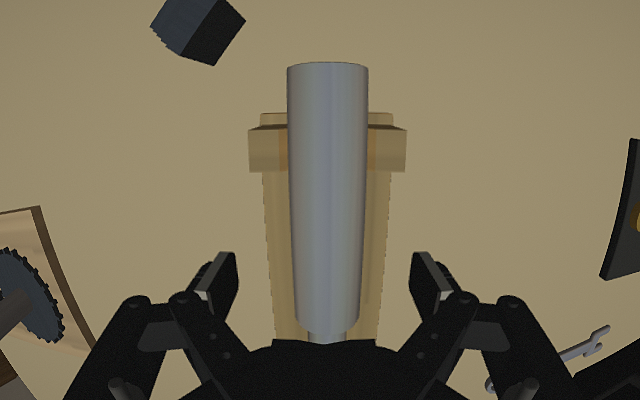

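```bash
python3 -m handwheel '[{"dx":0.0009,"dy":-0.0005,"dz":0.0018,"ax":0,"ay":0,"az":0},{"dx":0.0009,"dy":-0.0005,"dz":0.0018,"ax":0,"ay":0,"az":0}]'; python3 -m handwheel '[{"dx":0,"dy":0,"dz":0,"ax":0,"ay":0,"az":0},{"dx":0,"dy":0,"dz":0,"ax":0,"ay":0,"az":0},{"dx":0,"dy":0,"dz":0,"ax":0,"ay":0,"az":0},{"dx":0,"dy":0,"dz":0,"ax":0,"ay":0,"az":0},{"dx":0,"dy":0,"dz":0,"ax":0,"ay":0,"az":0}]' 255; python3 look.py wrist w18; python3 plan.py
```

```text
time: 25.6
tool_pos: [0.58, -0.2026, 0.0278]
tool_rot: [-0.001, 0.742, 0.67, -0.0]
contact_force: [-0.3, 0.0, -0.6]
gripper_width: 1.001
time: 26.22
tool_pos: [0.5804, -0.2023, 0.0283]
tool_rot: [-0.001, 0.742, 0.67, -0.0]
contact_force: [0.7, 3.9, 2.9]
gripper_width: 0.355
t 26.27 pos [ 0.5803 -0.2023  0.0283] yaw 84.11 tilt [-0.0009  0.0009] F [-0.5  4.1  3.4] w 0.357
```

View pics/w18.png

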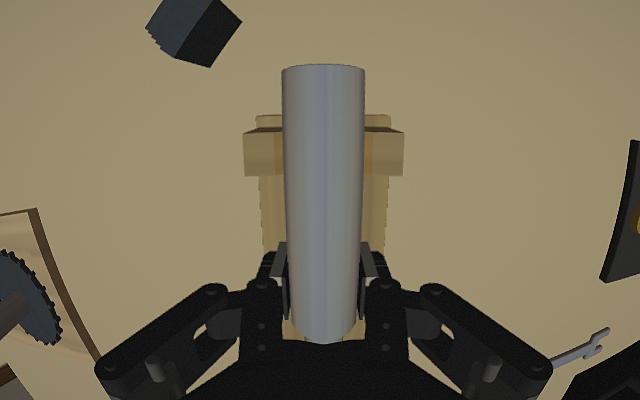

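```bash
cat > tc.py <<'E'
from h import *
def tc(name,s,yaw,pts):
    f=dict(np.load(f"pics/{name}.npz")); s=np.array(s); a=np.radians(yaw)
    tx=np.array([np.cos(a),np.sin(a),0]);ty=np.array([np.sin(a),-np.cos(a),0])
    for p,z in pts:
        P=onplane(f,p,z,True)[0]; print(p,z,"tool x,y mm",((P-s)@tx*1000).round(1),((P-s)@ty*1000).round(1),"world",P[:2].round(4))
E
python3 -c "
from tc import *
tc('w18',[.5803,-.2023,.0283],84.11,[((282,71),.05),((364,71),.05),((323,65.5),.066),((283,250),.05),((362,250),.05)])"
python3 -m handwheel '[{"dx":0,"dy":0,"dz":-0.005,"ax":0,"ay":0,"az":0},{"dx":0,"dy":0,"dz":-0.02,"ax":0,"ay":0,"az":0},{"dx":0,"dy":0,"dz":-0.06,"ax":0,"ay":0,"az":0},{"dx":0,"dy":0,"dz":-0.1,"ax":0,"ay":0,"az":0},{"dx":0,"dy":0,"dz":-0.12,"ax":0,"ay":0,"az":0}]';python3 -m handwheel '[{"dx":0,"dy":0,"dz":0,"ax":0,"ay":0,"az":0},{"dx":0,"dy":0,"dz":0,"ax":0,"ay":0,"az":0}]'; python3 look.py wrist w19;  python3 plan.py 0.6138 0.2507 0.15 -5.07
```

```text
(282, 71) 0.05 tool x,y mm -16.5 -89.4 world [ 0.4897 -0.2096]
(364, 71) 0.05 tool x,y mm 15.0 -89.4 world [ 0.493  -0.1782]
(323, 65.5) 0.066 tool x,y mm -0.7 -89.2 world [ 0.4915 -0.1939]
(283, 250) 0.05 tool x,y mm -18.3 -14.4 world [ 0.5641 -0.2191]
(362, 250) 0.05 tool x,y mm 16.3 -14.3 world [ 0.5677 -0.1846]
time: 26.9
tool_pos: [0.5815, -0.2037, 0.1515]
tool_rot: [0.002, 0.743, 0.67, 0.0]
contact_force: [0.0, -0.5, -3.6]
gripper_width: 0.355
time: 27.15
tool_pos: [0.5791, -0.2023, 0.1458]
tool_rot: [-0.002, 0.743, 0.67, -0.001]
contact_force: [-0.1, 0.6, -4.4]
gripper_width: 0.355
t 27.20 pos [ 0.5789 -0.2022  0.1453] yaw 84.11 tilt [-0.0049  0.0019] F [ 0.1  0.1 -4.1] w 0.353
shift mm [454.1 -11.8  -4. ] turn [-0.0051  0.0029  1.5564]
```

View pics/w19.png

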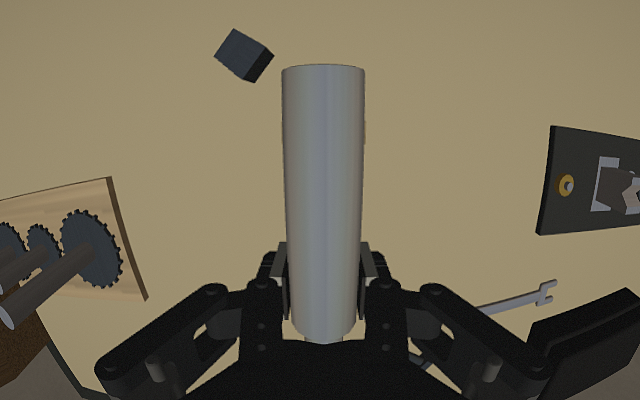

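```bash
python3 -m handwheel '[{"dx":0.04,"dy":0,"dz":0,"ax":0,"ay":0,"az":0.1},{"dx":0.09,"dy":0,"dz":0,"ax":0,"ay":0,"az":0.26},{"dx":0.14,"dy":-0.003,"dz":0,"ax":0,"ay":0,"az":0.43},{"dx":0.19,"dy":-0.005,"dz":0,"ax":0,"ay":0,"az":0.6},{"dx":0.24,"dy":-0.006,"dz":0,"ax":0,"ay":0,"az":0.77}]'; python3 plan.py 0.6138 0.2507 0.15 -5.07
```

```text
time: 27.82
tool_pos: [0.5977, 0.0382, 0.1456]
tool_rot: [-0.001, 0.941, 0.339, -0.002]
contact_force: [1.0, 0.1, -2.6]
gripper_width: 0.353
t 27.82 pos [0.5977 0.0382 0.1456] yaw 39.66 tilt [-0.0046  0.0002] F [ 1.   0.1 -2.6] w 0.353
shift mm [ 148.  -153.3   -4.4] turn [-0.0016  0.0045  0.7807]
```

```bash
python3 -m handwheel '[{"dx":0.035,"dy":-0.036,"dz":0,"ax":0,"ay":0,"az":0.17},{"dx":0.069,"dy":-0.071,"dz":0,"ax":0,"ay":0,"az":0.34},{"dx":0.102,"dy":-0.106,"dz":0,"ax":0,"ay":0,"az":0.51},{"dx":0.13,"dy":-0.135,"dz":0,"ax":0,"ay":0,"az":0.67},{"dx":0.143,"dy":-0.148,"dz":0,"ax":0,"ay":0,"az":0.76}]';python3 -m handwheel '[{"dx":0,"dy":0,"dz":0,"ax":0,"ay":0,"az":0},{"dx":0,"dy":0,"dz":0,"ax":0,"ay":0,"az":0},{"dx":0,"dy":0,"dz":0,"ax":0,"ay":0,"az":0},{"dx":0,"dy":0,"dz":0,"ax":0,"ay":0,"az":0}]'; python3 plan.py 0.6138 0.2507 0.15 -5.07; python3 look.py wrist w20
```

```text
time: 28.45
tool_pos: [0.612, 0.2438, 0.1453]
tool_rot: [0.0, 0.999, -0.032, -0.002]
contact_force: [-0.1, -0.8, -3.9]
gripper_width: 0.354
time: 28.95
tool_pos: [0.6135, 0.241, 0.148]
tool_rot: [0.0, 1.0, -0.031, -0.001]
contact_force: [-0.2, -0.0, -4.0]
gripper_width: 0.357
t 28.95 pos [0.6135 0.241  0.148 ] yaw -3.60 tilt [-0.001  0.   ] F [-0.2 -0.  -4. ] w 0.357
shift mm [-0.3 -9.7 -2. ] turn [0.0001 0.001  0.0256]
```

View pics/w20.png

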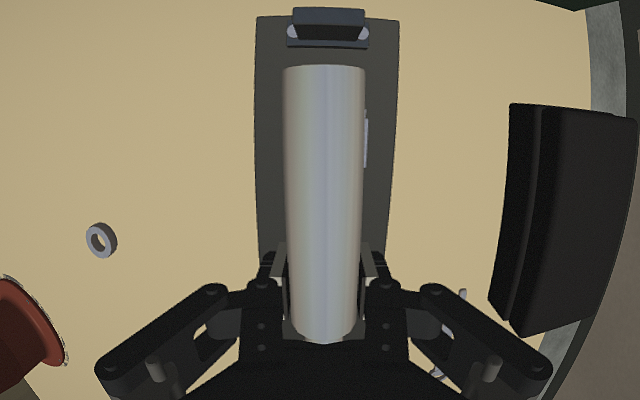

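```bash
python3 -m handwheel '[{"dx":0,"dy":-0.005,"dz":0.01,"ax":0,"ay":0,"az":0.015},{"dx":0,"dy":-0.0095,"dz":0.03,"ax":0,"ay":0,"az":0.0256},{"dx":0,"dy":-0.0095,"dz":0.05,"ax":0,"ay":0,"az":0.0256},{"dx":0,"dy":-0.0095,"dz":0.066,"ax":0,"ay":0,"az":0.0256},{"dx":0,"dy":-0.0095,"dz":0.072,"ax":0,"ay":0,"az":0.0256}]';python3 -m handwheel '[{"dx":0,"dy":0,"dz":0,"ax":0,"ay":0,"az":0},{"dx":0,"dy":0,"dz":0,"ax":0,"ay":0,"az":0},{"dx":0,"dy":0,"dz":0,"ax":0,"ay":0,"az":0},{"dx":0,"dy":0,"dz":0,"ax":0,"ay":0,"az":0}]'; python3 plan.py 0.6138 0.2507 0.052 -5.07; python3 look.py wrist w21; python3 look.py scene s21
```

```text
time: 29.62
tool_pos: [0.6126, 0.2509, 0.0733]
tool_rot: [0.001, 0.999, -0.044, -0.002]
contact_force: [0.2, -0.8, -3.9]
gripper_width: 0.355
time: 30.12
tool_pos: [0.6143, 0.2514, 0.0767]
tool_rot: [-0.0, 0.999, -0.044, 0.0]
contact_force: [0.2, -0.3, -4.4]
gripper_width: 0.355
t 30.12 pos [0.6143 0.2514 0.0767] yaw -5.02 tilt [0.0001 0.0004] F [ 0.2 -0.3 -4.4] w 0.355
shift mm [-0.5  0.8 24.7] turn [-0.0004 -0.0001  0.0009]
```

View pics/w21.png

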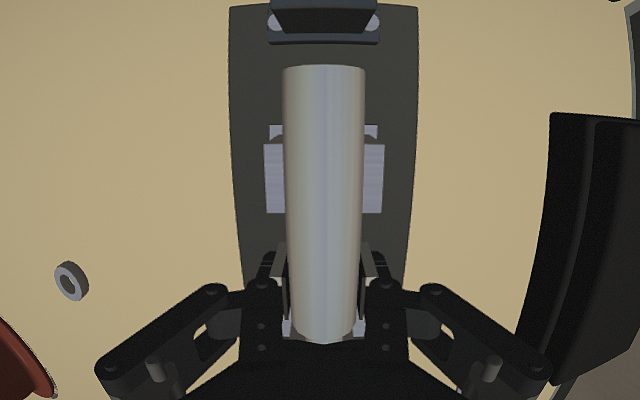

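View pics/s21.png

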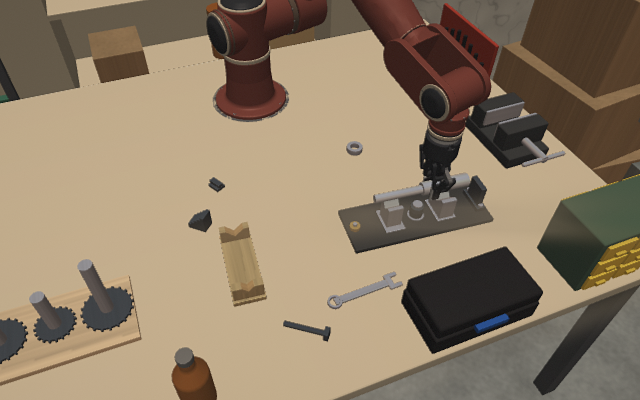

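```bash
python3 -c "
from tc import *
tc('w21',[.6143,.2514,.0767],-5.02,[((275,212.5),.068),((374,212.5),.068),((264,144),.068),((381,144),.068),((284,71.5),.0985),((364,71.5),.0985),((324,66),.1145)])"
```

```text
(275, 212.5) 0.068 tool x,y mm -25.0 -20.6 world [0.5912 0.2742]
(374, 212.5) 0.068 tool x,y mm 26.9 -20.6 world [0.6429 0.2696]
(264, 144) 0.068 tool x,y mm -29.1 -56.7 world [0.5903 0.3104]
(381, 144) 0.068 tool x,y mm 29.0 -56.6 world [0.6481 0.3053]
(284, 71.5) 0.0985 tool x,y mm -14.7 -88.9 world [0.6074 0.3413]
(364, 71.5) 0.0985 tool x,y mm 16.0 -88.9 world [0.6381 0.3386]
(324, 66) 0.1145 tool x,y mm 0.6 -88.8 world [0.6227 0.3398]
```

```bash
python3 -m handwheel '[{"dx":-0.0003,"dy":0,"dz":0.006,"ax":0,"ay":0,"az":0},{"dx":-0.0003,"dy":0,"dz":0.013,"ax":0,"ay":0,"az":0},{"dx":-0.0003,"dy":0,"dz":0.019,"ax":0,"ay":0,"az":0},{"dx":-0.0003,"dy":0,"dz":0.022,"ax":0,"ay":0,"az":0},{"dx":-0.0003,"dy":0,"dz":0.023,"ax":0,"ay":0,"az":0}]';python3 plan.py;python3 -m handwheel '[{"dx":0,"dy":0,"dz":0.001,"ax":0,"ay":0,"az":0},{"dx":0,"dy":0,"dz":0.002,"ax":0,"ay":0,"az":0},{"dx":0,"dy":0,"dz":0.003,"ax":0,"ay":0,"az":0},{"dx":0,"dy":0,"dz":0.0035,"ax":0,"ay":0,"az":0},{"dx":0,"dy":0,"dz":0.0035,"ax":0,"ay":0,"az":0}]';  python3 plan.py 0.6138 0.2507 0.0489 -5.07
```

```text
time: 30.85
tool_pos: [0.6135, 0.2513, 0.0526]
tool_rot: [0.0, 0.999, -0.044, -0.001]
contact_force: [0.3, -0.5, -4.1]
gripper_width: 0.356
t 30.85 pos [0.6135 0.2513 0.0526] yaw -5.02 tilt [-0.0015 -0.    ] F [ 0.3 -0.5 -4.1] w 0.356
time: 31.48
tool_pos: [0.6138, 0.2514, 0.0499]
tool_rot: [-0.0, 0.999, -0.044, -0.0]
contact_force: [-1.3, -0.5, -2.2]
gripper_width: 0.357
t 31.48 pos [0.6138 0.2514 0.0499] yaw -5.03 tilt [-0.0006  0.0002] F [-1.3 -0.5 -2.2] w 0.357
shift mm [0.1 0.7 1. ] turn [-0.0001  0.0006  0.0007]
```

Contact is starting. I'll go down a little more.

```bash
python3 -m handwheel '[{"dx":0,"dy":0,"dz":0.0005,"ax":0,"ay":0,"az":0},{"dx":0,"dy":0,"dz":0.001,"ax":0,"ay":0,"az":0},{"dx":0,"dy":0,"dz":0.001,"ax":0,"ay":0,"az":0}]';  python3 plan.py; python3 look.py wrist w22
```

```text
time: 31.85
tool_pos: [0.6143, 0.2515, 0.0495]
tool_rot: [-0.0, 0.999, -0.044, 0.0]
contact_force: [-0.6, -0.6, 2.5]
gripper_width: 0.356
t 31.85 pos [0.6143 0.2515 0.0495] yaw -5.03 tilt [0.0006 0.0005] F [-0.6 -0.6  2.5] w 0.356
```

View pics/w22.png

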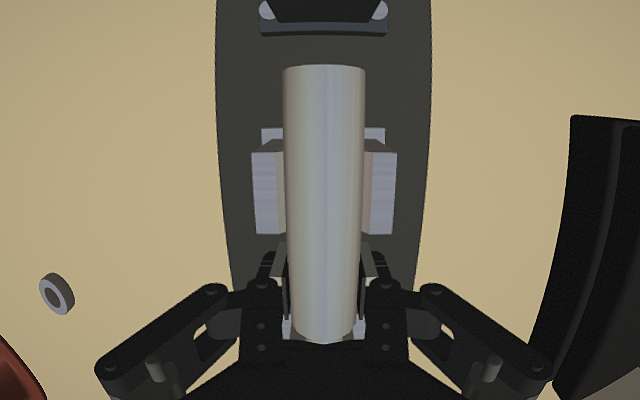

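```bash
python3 -m handwheel '[{"dx":0,"dy":0,"dz":0,"ax":0,"ay":0,"az":0},{"dx":0,"dy":0,"dz":0,"ax":0,"ay":0,"az":0},{"dx":0,"dy":0,"dz":0,"ax":0,"ay":0,"az":0},{"dx":0,"dy":0,"dz":0,"ax":0,"ay":0,"az":0},{"dx":0,"dy":0,"dz":0,"ax":0,"ay":0,"az":0}]' 0;  python3 plan.py; python3 -m handwheel '[{"dx":0,"dy":0,"dz":-0.02,"ax":0,"ay":0,"az":0},{"dx":0,"dy":0,"dz":-0.06,"ax":0,"ay":0,"az":0},{"dx":0,"dy":0,"dz":-0.11,"ax":0,"ay":0,"az":0},{"dx":0,"dy":0,"dz":-0.145,"ax":0,"ay":0,"az":0},{"dx":0,"dy":0,"dz":-0.16,"ax":0,"ay":0,"az":0}]';python3 -m handwheel '[{"dx":0,"dy":0,"dz":0,"ax":0,"ay":0,"az":0},{"dx":0,"dy":0,"dz":0,"ax":0,"ay":0,"az":0},{"dx":0,"dy":0,"dz":0,"ax":0,"ay":0,"az":0},{"dx":0,"dy":0,"dz":0,"ax":0,"ay":0,"az":0}]';python3 plan.py; python3 look.py wrist w23; python3 look.py scene s23
```

```text
time: 32.52
tool_pos: [0.6136, 0.2514, 0.0485]
tool_rot: [-0.0, 0.999, -0.044, -0.0]
contact_force: [-0.2, 0.0, -1.0]
gripper_width: 0.999
t 32.52 pos [0.6136 0.2514 0.0485] yaw -5.02 tilt [-0.001   0.0001] F [-0.2  0.  -1. ] w 0.999
time: 33.15
tool_pos: [0.6153, 0.2518, 0.2135]
tool_rot: [-0.001, 0.999, -0.044, 0.003]
contact_force: [0.0, 0.2, -0.3]
gripper_width: 1.001
time: 33.65
tool_pos: [0.6132, 0.2512, 0.207]
tool_rot: [0.0, 0.999, -0.044, -0.002]
contact_force: [0.2, 0.3, 0.7]
gripper_width: 0.998
t 33.65 pos [0.6132 0.2512 0.207 ] yaw -5.02 tilt [-0.0032 -0.0006] F [0.2 0.3 0.7] w 0.998
```

View pics/w23.png

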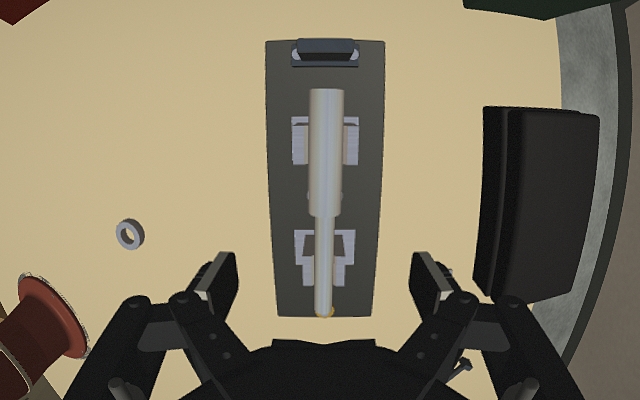

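Run:
```python
import cv2
cv2.imwrite("pics/s23z.png",cv2.resize(cv2.imread("pics/s23.png")[150:260,320:510],None,fx=4,fy=4,interpolation=cv2.INTER_CUBIC))
```

```text
(no output)
```

View pics/s23z.png

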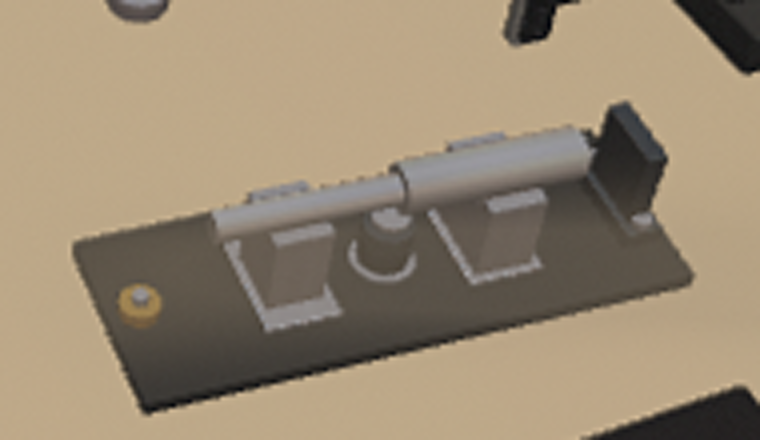

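Run:
```python
from h import *
f=dict(np.load("pics/w23.npz")); cv2.imwrite("pics/w23z.png",cv2.resize(f["image"][80:325,285:370],None,fx=6,fy=2.4,interpolation=cv2.INTER_CUBIC)); cv2.imwrite("pics/w23y.png",cv2.resize(f["image"][195:235,300:350],None,fx=12,fy=12,interpolation=cv2.INTER_CUBIC))
C=cloud(f,True); c=np.array([.6116,.2257]); u=np.array([.0885,.996])
for v in range(95,312,12):
    z=np.nanmax(C[v,318:332,2]); P=onplane(f,(324,v),.0706,True)[0]; print(v,"top z %.4f"%np.nanmedian(C[v,321:329,2]),"along %.1f"%((P[:2]-c)@u*1000))
for p,z in [((310,214),.0706),((340,214),.0706),((310,91),.0706),((341,91),.0706),((324,316),.0706)]:
    P=onplane(f,p,z,True)[0][:2]-c; print(p,"along %.1f across %.1f"%(P@u*1000,(P[0]*u[1]-P[1]*u[0])*1000))
```

```text
95 top z 0.0863 along 110.0
107 top z 0.0861 along 99.2
119 top z 0.0868 along 88.4
131 top z 0.0864 along 77.5
143 top z 0.0867 along 66.6
155 top z 0.0863 along 55.6
167 top z 0.0864 along 44.4
179 top z 0.0862 along 33.0
191 top z 0.0874 along 21.5
203 top z 0.0866 along 9.6
215 top z 0.0869 along -2.5
227 top z 0.0805 along -15.0
239 top z 0.0804 along -27.9
251 top z 0.0801 along -41.3
263 top z 0.0807 along -55.2
275 top z 0.0807 along -69.7
287 top z 0.0804 along -84.9
299 top z 0.0807 along -100.9
311 top z 0.0802 along -117.9
(310, 214) along -1.5 across -13.6
(340, 214) along -1.5 across 15.2
(310, 91) along 113.7 across -12.7
(341, 91) along 113.8 across 14.8
(324, 316) along -125.3 across 0.0
```

View pics/w23z.png

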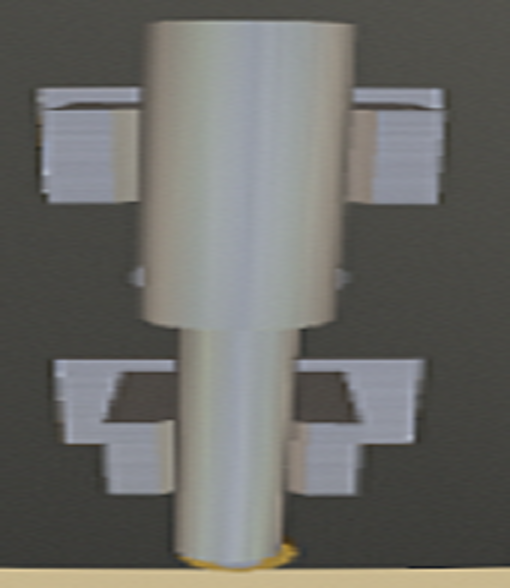

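View pics/w23y.png

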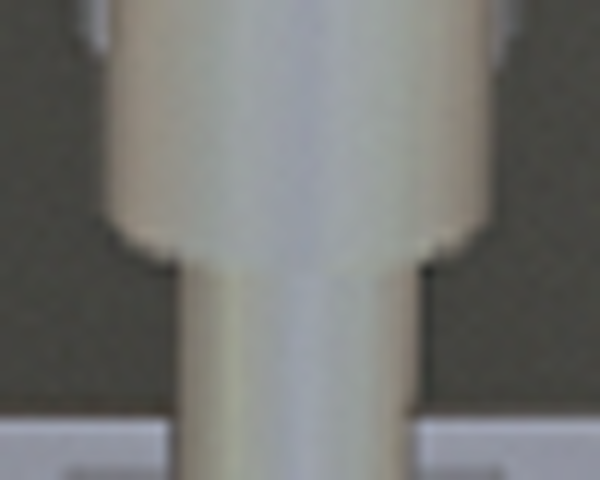

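```bash
python3 -m handwheel '[{"dx":0,"dy":0,"dz":0,"ax":0,"ay":0,"az":0},{"dx":0,"dy":0,"dz":0,"ax":0,"ay":0,"az":0},{"dx":0,"dy":0,"dz":0,"ax":0,"ay":0,"az":0}]'; python3 -c "
from plant import manip; print(manip.job_done(), manip.state()['time'])"
```

```text
time: 34.12
tool_pos: [0.6138, 0.2514, 0.2086]
tool_rot: [-0.0, 0.999, -0.044, -0.0]
contact_force: [-0.0, 0.4, 0.1]
gripper_width: 0.995
the job is handed in; nothing more can be done
the job is handed in; nothing more can be done
```

The shaft is set up on the inspection plate as asked, and I handed the job in at about 34 s of the 120 s; no verdict is reported.

I stood the wide V-block on the pad next to the end stop, then the narrow one on the other pad, then the jack on the centre disc. After that I lifted the shaft from its cradle at its balance point, turned it so the thick end faces the stop, and lowered it into both grooves.

- **Level:** the last wrist view put the top of the thick half at about 86.6 mm and the thin half at about 80.5 mm. The expected heights are 86.6 and 80.6 mm.
- **Step position:** it measured about 0.5 to 1.5 mm from the plate's centre, depending on which edge row is read.
- **V-blocks:** both look centred on their pads to within about 1 mm and aligned with the plate. The narrow one was about 0.8 mm off across the plate and 0.6 mm along it just before I released it.
- **Jack:** it stands under the shaft near the step, with no contact seen in the scene view.
- **Forces:** the readings between moves stayed under about 13 N, and the gripper was clear of everything at hand-in.

Two checks disagreed slightly. The first top view and the wrist view differed by about 3 mm on where the V-blocks and jack started, so I used the wrist view, which matched the given sizes. One late colour measurement of the narrow block took in the pad as well, so I ignored it.

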